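Change the die in the small bench press

TASK

Change the die in the bench press: first slide the flat-topped die out of the press and set it down upright on about the middle of the wooden board, then slide the domed die fully home into the same guide, right against the stop, fin towards the open mouth, and let go. Keep both dies upright and do not drop them, and leave the channel-topped die, the brass bell, the tin and the standing stake where they are.

Things in the scene. Friction and masses are not known exactly. Their poses are not given: they have to be found in the camera images.
- press: Fixed H-frame bench press, grey and steel; place and yaw vary. Base plate 165 (x -75 to 90) x 200 x 20 mm high, two posts 26 square at x 12, y +-83 carrying a head; crossbar along y on a screw, top 245 over the bench. Origin: underside, straight under press_seat; x points from the open mouth inwards, z up. Nothing but friction holds a die in it.
- press_head (a point): Middle of the head's underside front edge, 120 mm over the bench: head 60 (press x -18 to 42) x 200 x 50 high; below it a ram 36 across at x 5, its end 102 over the bench. The head overhangs a die that is home: a gripper pointing straight down cannot reach the fin; leaning back 30 to 45 degrees, fingers pointing inwards and down, it can.
- press_seat (a point): On the base plate, 20 mm over the bench: a die's origin when home, axes as the press's (x inwards). The guide is a channel along x, 64 wide, 15 high, under lips 7 thick (x -45 to 55, top 22 over the plate) with a 44 wide slot between: a die only slides out along -x, with 3 mm headroom and 2 each side. A stop 12 high at x 50 meets the foot's far end at home.
- press_mouth (a point): Middle of the guide's open mouth on the base plate, at x -72 mm from press_seat. From here to x -45 the side walls (15 high, no lips) flare: 80 apart at the mouth, 64 inside. A die is clear of the lips when its origin is beyond x -100, clear of the flares beyond x -125. The base plate ends at x -75; a tongue 100 wide, flush with it, goes on to x -105.
- flat_die: Starts home in the press. Aluminium, about 0.5 kg, balance near x 0. Foot 100 (x) x 60 (y) x 12 mm high; on it a 50 x 50 block (x -20 to 30; waist 36 wide below z 26), flat top 68 high; before it an upright grip fin, y 16 thick, x -49 to -25, top 70 high. Origin: centre of underside; z up, x from fin to block.
- flat_grip (a point): Point in the middle of the flat die's fin, 50 mm above its underside, at x = -37 mm.
- dome_die: The die to fit; stands on the bench. Aluminium, about 0.5 kg, balance near x 0. Foot 100 (x) x 60 (y) x 12 mm high; on it a 50 x 50 block (x -20 to 30; waist 36 wide below z 26), 46 high, with a round dome 48 across, top 68; before it an upright grip fin, y 16 thick, x -49 to -25, top 70 high. Origin: centre of underside; z up, x from fin to block.
- dome_grip (a point): Point in the middle of the domed die's fin, 50 mm above its underside, at x = -37 mm.
- channel_die: Leave it. Aluminium, about 0.5 kg, balance near x 0. Foot 100 (x) x 60 (y) x 12 mm high; on it a 50 x 50 block (x -20 to 30; waist 36 wide below z 26), top a square channel 24 wide along x between two walls 69 high; before it an upright grip fin, y 16 thick, x -49 to -25, top 70 high. Origin: centre of underside; z up, x from fin to block.
- board: Fixed wooden board, 150 (x) x 120 (y) x 12 mm high, where the flat die is to stand. Origin: centre of its underside.
- bell: Bystander: brass bell standing mouth down, 72 mm across, 80 high. Origin: centre of its underside.
- tin: Bystander: open steel tin, 72 mm across, 95 high. Origin: centre of its underside.
- stake: Bystander: loose steel T-stake standing in a wooden block: block 66 x 66 x 45 mm high, stem 22 square, cross head 60 (x) x 26 x 20, top 180 mm over the bench. Origin: centre of its underside. It and the tin stand on either side before the press.
Not all that is in view belongs to the job. Leave any pink or purple look-alike of the flat_die alone.

How it is judged:
On the way, in this order (a step that is already met when the one before it is completed fails the run):
1. the flat die is drawn clear out of the press (horizontal distance between flat_die and press_seat above 0.1 m), for 0.1 s.
2. the flat die stands on the board, let go (x of flat_die in the frame of board between -0.03 and 0.03 m and y of flat_die in the frame of board between -0.035 and 0.035 m and z of flat_die in the frame of board between 0.009 and 0.016 m and angle between flat_die's own z axis and vertical below 0.08 rad and linear speed of flat_die below 0.02 m/s and contact force between the fingers and flat_die below 0.1 N), for 0.2 s.
At the end, for the whole second after the job is handed in: The domed die is home in the guide (within 4 mm of the stop and centre line, flat, square, fin towards the mouth) and the flat die stands upright on the board, its centre within 30 mm (board x) and 35 mm (y) of the board's; both let go and at rest (all of step 2 and x of dome_die in the frame of press_seat between -0.004 and 0.004 m and y of dome_die in the frame of press_seat between -0.004 and 0.004 m and z of dome_die in the frame of press_seat between -0.003 and 0.003 m and angle between the x axis of dome_die and the x axis of press_seat, either way round below 0.06 rad and angle between dome_die's own z axis and vertical below 0.06 rad and linear speed of dome_die below 0.02 m/s and contact force between the fingers and dome_die below 0.1 N and x of dome_grip in the frame of press_seat below -0.02 m); the robot touches nothing.
It fails at once if the channel-topped die or the bell is pushed more than 15 mm or tipped (distance of any of channel_die, bell from where it was at the start of the episode above 0.015 m or angle between any of channel_die, bell's own z axis and vertical above 0.4 rad).
It fails at once if the tin or the stake is pushed more than 15 mm or tipped (distance of any of tin, stake from where it was at the start of the episode above 0.015 m or angle between any of tin, stake's own z axis and vertical above 0.4 rad).
It fails at once if the flat or domed die is tipped over (more than 40 degrees) (angle between any of flat_die, dome_die's own z axis and vertical above 0.7 rad).
It fails at once if the flat or domed die is dropped (moves faster than 0.6 m/s while not held) ((linear speed of flat_die above 0.6 m/s and contact force between the fingers and flat_die below 0.1 N) or (linear speed of dome_die above 0.6 m/s and contact force between the fingers and dome_die below 0.1 N)).
It also fails if it takes over 72 s, if anything falls off the work surface, if the arm or the gripper's body presses on something with over 40 N, if the wrist force passes 120 N, or if a joint passes its speed limit or range.

ROBOT

A 7-joint arm with a two-finger parallel gripper is mounted at the origin on the work surface. World frame = base frame: x ahead of the robot, y to its left, z up, the work surface at z = 0. Lengths are in m, angles in rad, forces in N, time in s.
With the tool pointing down it reaches from about 0.425 to 0.875 m from the base axis. Payload 4.7 kg.
Tool frame: the origin (TCP) lies at the very end of the fingers, on their centre line; the grasp point (between the pads) lies robot.pinch_z behind it (robot.pinch_z is the distance from the TCP to the grasp point, in m); z points along the fingers, y is the direction in which the jaws open and shut (so a half turn about z gives the same grasp; the last joint's range is limited). The gripper opens to 85 mm and grips with 20 to 120 N. Pads are 22 mm wide; open, the fingers measure 114 mm over their backs; the gripper's body (76 mm by 85 mm) begins 54 mm behind the grasp point. The pads swing forward as they close: fully open they stand 13 mm farther back than shut.
Start: joints at [1.242, 0.321, -0.07, 1.45, 0.023, 1.371, -0.057], TCP at [0.218, -0.612, 0.195] pointing down, gripper open.
Joint ranges: [-2.86, 2.86], [-0.3, 2.09], [-1.38, 1.24], [0.06, 2.45], [-1.56, 4.7], [0.09, 2.05], [-2.69, 2.69]. Speed limits (rad/s): [2.57, 2.57, 3.14, 3.14, 3.14, 3.14, 3.14].

INTERFACE

Orientations are given as a unit quaternion [w, x, y, z].
In Python, from station import robot, optics gives the robot as it stands. The module is installed in compiled form; this text tells all that it offers.
- The arm moves only by the tool play_rows, never from a script. Its argument "commands" is text: rows parted by semicolons, each of 7 numbers parted by spaces: the turn, a rotation vector about the world's x, y, z in degrees, then the shift along the world's x, y, z in m, then the finger opening in m, from 0 to 0.0854. A call has 1 to 20 rows; each row is the pose to reach, as a shift and turn from the pose commanded when the call began; what a row does not reach only later rows make up. A row lasts 1/10 s, in which the tool goes at most 50 mm and 8.59 degrees, less where a joint would pass 70% of its speed; a pose out of reach is approached as far as the arm can. A call with a gripper value outside its range is refused whole. The fingers move at their own pace and stop on an object; the grip force is fixed at half the most. Time passes only in rows, so rows that repeat a pose let the fingers close. It gives the time, the measured TCP pose, the force and the opening at its end, in the units of the state.
- robot.get_state(): the state, without advancing time (a new reading comes with each control period).
- optics.get_image(name): name is "scene" or "top"; returns the picture (420x560x3 uint8, blue, green, red); there is no depth.
- optics.camera_info(name): a dict with "intrinsics" (3x3 intrinsics, pixels), "R" (3x3) and "t" (3): a world point X has camera coordinates R X + t. Camera axes: x right, y down, z forward; pixel columns grow to the right and rows downward; lengths in m; the calibration is good to about 2 mm. A picture is of the moment at which its call begins. camera_info takes no time and is no camera call.
- robot.finish_job(): hands the job in, once; it reports no verdict.
The state is a dict: "time": time; "qpos": joint angles; "qd": joint speeds; "tau": joint torques, N m; "position": TCP position; "tool_rot": TCP orientation; "wrist_force": force on the tool from outside, world axes, zero at the start; "torque": the same for the moment, N m; "gripper_width": finger opening in m.
Only numpy, scipy, OpenCV 4.12 (cv2) and the standard library are available. Lean on these libraries where they do the work, as an engineer would, in place of code of your own. Each camera call takes 0.05 s, during which the arm holds its last target.

## Working session

There is one attempt and no reset: what is moved stays moved. The work goes in short steps, Python scripts to look and compute and a tool call to move; the robot and the scene stay as the last step left them, time stands still between calls to the robot, and variables do not carry over. Pictures are saved under pics/ and viewed, and the job is handed in when it is done.

Besides the shell and the picture viewer there is one more tool, called after "Emit:" as name(argument=value, ...) on one line, values as JSON. play_rows: Moves the arm, as the interface text tells. Its arguments: {"type":"object","properties":{"commands":{"type":"string"}},"required":["commands"]}

```bash
mkdir -p pics; python3 - <<'E'
from station import robot, optics
import cv2
print(robot.get_state(), robot.pinch_z)
for n in("scene","top"):
    cv2.imwrite(f"pics/{n}0.png",optics.get_image(n)); print(n,optics.camera_info(n))
E
```

```text
{'time': 0.0, 'qpos': array([ 1.24207728,  0.32180933, -0.07007642,  1.45170726,  0.02263325,
        1.37079053, -0.05691538]), 'qd': array([-2.56012714e-03,  5.30236645e-05,  8.49704503e-04,  4.43629498e-04,
       -1.76563052e-03, -2.08278634e-03, -6.32699740e-04]), 'tau': array([-9.65373556e-05, -4.93579030e+01, -3.81843941e-01, -3.14329720e+01,
        1.31292787e-02,  1.15025451e-02,  2.31972564e-06]), 'position': array([ 0.2182181 , -0.61161831,  0.1943162 ]), 'tool_rot': array([-9.35911061e-04,  9.85343614e-01,  1.70578527e-01, -2.30626380e-04]), 'wrist_force': array([-0.42218978, -0.01685035, -0.21980285]), 'torque': array([ 0.01582317, -0.00089165,  0.06920455]), 'gripper_width': 0.08527404123806025} 0.0187
scene {'intrinsics': array([[441.92530609,   0.        , 284.19493591],
       [  0.        , 441.92530609, 213.81830222],
       [  0.        ,   0.        ,   1.        ]]), 'R': array([[-0.82802091,  0.56069605,  0.00114251],
       [ 0.45184866,  0.66848171, -0.59073258],
       [-0.33198518, -0.48862269, -0.8068666 ]]), 't': array([ 0.48087374, -0.21536513,  1.27994096])}
top {'intrinsics': array([[394.44729899,   0.        , 280.92039815],
       [  0.        , 394.44729899, 202.99171939],
       [  0.        ,   0.        ,   1.        ]]), 'R': array([[ 0.02062794, -0.99971543,  0.01198112],
       [-0.99647533, -0.02153274, -0.08107564],
       [ 0.08131056, -0.01026647, -0.99663594]]), 't': array([-0.00939238,  0.57490431,  1.07067635])}
```

View pics/scene0.png

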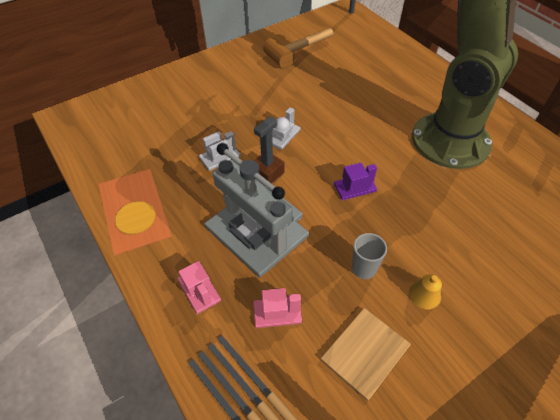

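View pics/top0.png

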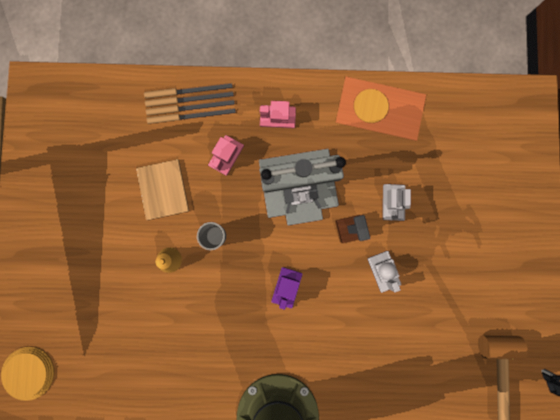

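The scene camera shows the press at about (255,215), dome die at (285,128), channel die at (220,150), stake (268,150), tin (368,255), bell (428,290) and board (367,352). The top view shows the press mouth facing the robot at (303,215), dome die (385,272), channel die (396,202) and board (163,190).

```bash
cat > h.py <<'E'
import numpy as np, cv2
from station import robot, optics
CI={n:optics.camera_info(n) for n in("scene","top")}
def proj(n,P):
    c=CI[n];P=np.atleast_2d(P)@c["R"].T+c["t"];q=P@c["intrinsics"].T;return q[:,:2]/q[:,2:]
def back(n,uv,z):
    c=CI[n];d=c["R"].T@np.linalg.solve(c["intrinsics"],[uv[0],uv[1],1]);o=-c["R"].T@c["t"];return o+d*(z-o[2])/d[2]
def crop(img,x0,y0,w,h,s,f):
    cv2.imwrite(f,cv2.resize(img[y0:y0+h,x0:x0+w],None,fx=s,fy=s,interpolation=cv2.INTER_CUBIC))
def T(x,y,yaw,P):
    P=np.atleast_2d(np.array(P,float));c,s=np.cos(yaw),np.sin(yaw)
    return np.c_[x+c*P[:,0]-s*P[:,1],y+s*P[:,0]+c*P[:,1],P[:,2]]
def fit(obs,g):
    "obs: list of (cam,uv,localP); returns x,y,yaw, residuals px"
    from scipy.optimize import least_squares
    f=lambda p:np.concatenate([proj(c,T(*p,P))[0]-uv for c,uv,P in obs])
    r=least_squares(f,g,loss='soft_l1');return r.x,r.fun.reshape(-1,2).round(1)
def box(x0,x1,y0,y1,z0,z1):
    v=np.array([[a,b,c] for a in(x0,x1) for b in(y0,y1) for c in(z0,z1)])/1000.
    e=[(i,j) for i in range(8) for j in range(i+1,8) if bin(i^j).count('1')==1]
    return v,e
DIE=[box(-50,50,-30,30,0,12),box(-20,30,-25,25,26,46),box(-49,-25,-8,8,12,70)]
PRESS=[box(-75,90,-100,100,0,20),box(-105,-75,-50,50,0,20),box(-18,42,-100,100,120,170),box(-45,55,-22,22,42,42)]
BOARD=[box(-75,75,-60,60,0,12)]
def draw(img,n,boxes,p,z=0,s=4,off=(0,0),col=(0,255,0)):
    for v,e in boxes:
        q=(proj(n,T(*p,v)+[0,0,z])-off+0.5)*s
        for i,j in e: cv2.line(img,tuple(int(a) for a in q[i]),tuple(int(a) for a in q[j]),col,1,cv2.LINE_AA)
E
python3 - <<'E'
from h import *
t=cv2.imread("pics/top0.png");s=cv2.imread("pics/scene0.png")
crop(t,250,140,110,95,7,"pics/t_press.png");crop(s,195,140,130,140,5,"pics/s_press.png")
crop(t,330,170,90,130,4,"pics/t_dies.png")
crop(t,125,145,120,135,4,"pics/t_board.png");crop(s,190,95,120,90,6,"pics/s_dies.png")
for uv,z in [((163,190),.012),((303,215),.02),((385,272),.05),((396,202),.05),((210,236),.09),((165,262),.04),((353,228),.09)]: print(uv,back("top",uv,z).round(3))
E
```

```text
(163, 190) [0.605 0.334 0.012]
(303, 215) [ 0.543 -0.059  0.02 ]
(385, 272) [ 0.394 -0.279  0.05 ]
(396, 202) [ 0.582 -0.309  0.05 ]
(210, 236) [0.48  0.185 0.09 ]
(165, 262) [0.408 0.311 0.04 ]
(353, 228) [ 0.508 -0.185  0.09 ]
```

View pics/t_press.png

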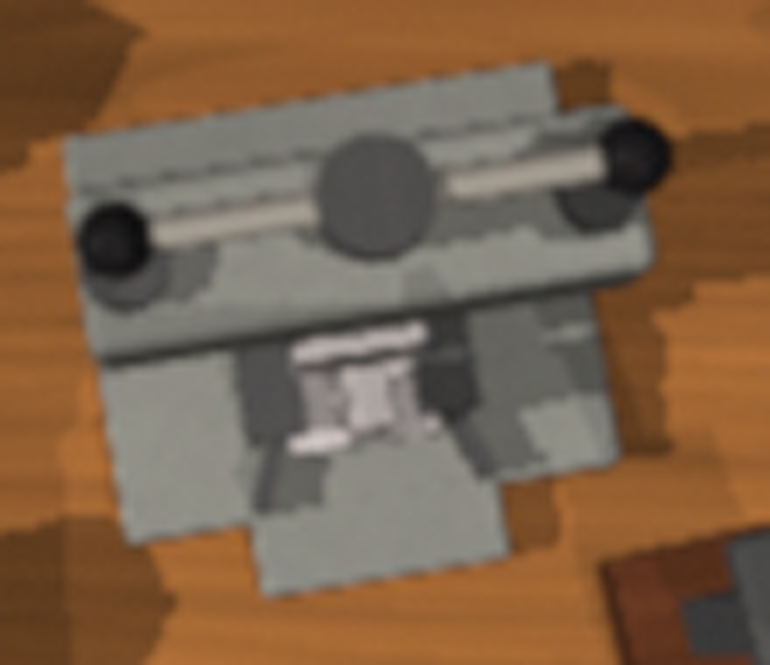

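View pics/s_press.png

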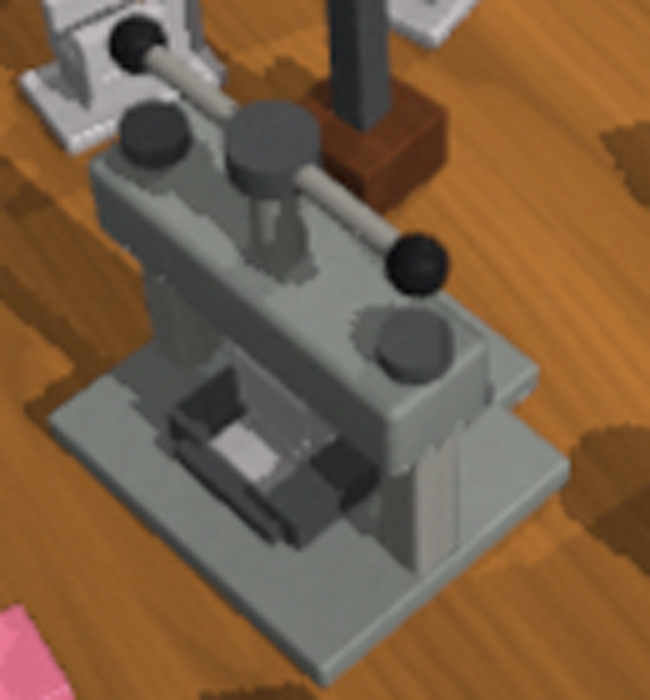

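View pics/t_dies.png

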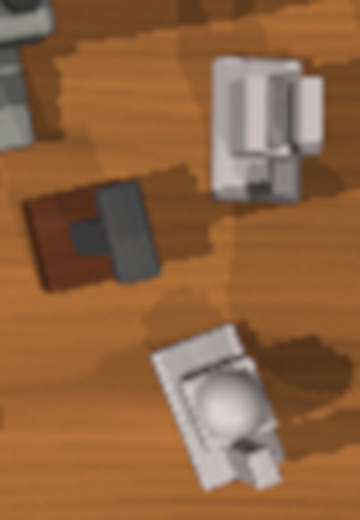

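View pics/s_dies.png

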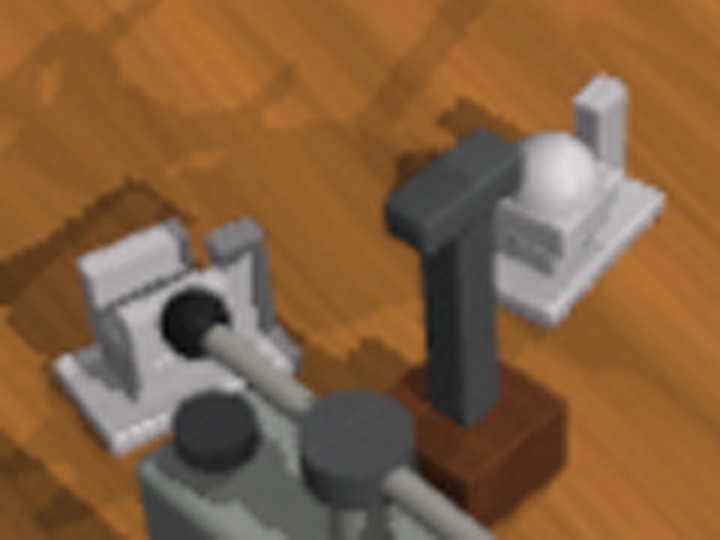

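View pics/t_board.png

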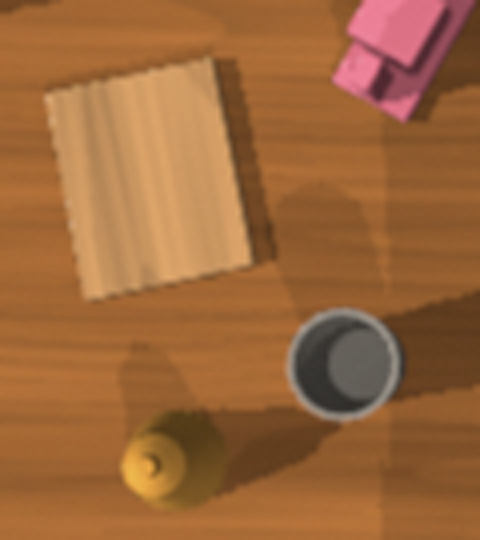

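```bash
cat > fit.py <<'E'
from h import *
def px(l,x0,y0,s): return np.array([(l[0]+.5)/s+x0-.5,(l[1]+.5)/s+y0-.5])
def mk(cam,x0,y0,s,L): return [(cam,px(a,x0,y0,s),np.array(P)/1000) for a,P in L]
o=mk("top",250,140,7,[((128,545),(-75,100,20)),((617,465),(-75,-100,20)),((65,138),(90,100,20)),((550,62),(90,-100,20)),((265,597),(-105,50,20)),((508,553),(-105,-50,20))])
o2=mk("scene",195,140,5,[((50,418),(90,-100,20)),((325,667),(90,100,20)),((570,465),(-75,100,20))])
for q in(o,o2,o+o2):
    pr,r=fit(q,[.65,-.07,-.1]);print("press",pr,r.tolist())
b,r=fit(mk("top",125,145,4,[((45,93),(75,60,12)),((212,57),(75,-60,12)),((252,265),(-75,-60,12)),((88,300),(-75,60,12))]),[.6,.33,0]);print("board",b,r.tolist())
d1=mk("top",330,170,4,[((152,353),(50,30,12)),((232,323),(50,-30,12)),((208,491),(-50,30,12))])
d2=mk("scene",190,95,6,[((665,195),(-50,30,12)),((550,318),(50,30,12)),((605,73),(-49,-8,70)),((628,85),(-49,8,70)),((602,110),(-25,8,70)),((575,95),(-25,-8,70))])
for q in(d1,d2,d1+d2):
    d,r=fit(q,[.4,-.28,.2]);print("dome",d,r.tolist())
s,r=fit(mk("top",330,170,4,[((23,203),(33,33,45)),((45,292),(-33,33,45)),((123,182),(13,30,180)) ]),[.5,-.18,0]);print("stake",s,r.tolist())
print("tin",back("top",px((345,364),125,145,4),.095),"bell",back("top",px((150,464),125,145,4),.08))
t=cv2.imread("pics/top0.png");s_=cv2.imread("pics/scene0.png")
A=cv2.resize(t[130:310,130:420],None,fx=2.7,fy=2.7,interpolation=2);B=cv2.resize(s_[90:290,190:330],None,fx=3,fy=3,interpolation=2)
for bx,p,z in[(PRESS,pr,0),(DIE,pr,.02),(DIE,d,0),(BOARD,b,0)]:
    draw(A,"top",bx,p,z,2.7,(130,130));draw(B,"scene",bx,p,z,3,(190,90))
cv2.imwrite("pics/fa.png",A);cv2.imwrite("pics/fb.png",B)
np.savez("poses.npz",press=pr,board=b,dome=d)
E
python3 fit.py
```

```text
press [ 0.62665425 -0.04573396  0.18139389] [[-0.4, -0.2], [0.7, -0.2], [-0.6, -0.1], [0.3, -0.3], [-0.4, 0.2], [0.4, 0.7]]
press [ 0.62728496 -0.04180355  0.1822354 ] [[-0.7, -0.5], [-0.2, 1.5], [1.2, -0.8]]
press [ 0.62665756 -0.04478773  0.1848163 ] [[-0.6, -0.1], [0.4, -0.4], [-1.0, 0.0], [-0.2, -0.4], [-0.6, 0.2], [0.2, 0.6], [-1.0, -1.4], [-0.5, 0.3], [0.7, -1.8]]
board [0.60753206 0.33660015 0.23784244] [[-0.1, -0.1], [0.2, -0.1], [0.7, -0.2], [-0.8, 0.3]]
dome [ 0.39259549 -0.28861176  0.39263748] [[0.1, 0.3], [0.0, -0.1], [-0.1, -0.2]]
dome [ 0.39362667 -0.28489819  0.37159568] [[0.3, -0.2], [-0.1, -0.6], [-0.4, -0.2], [0.4, -0.1], [-0.0, 0.4], [-0.2, 0.8]]
dome [ 0.3926738  -0.28663505  0.36954324] [[-0.3, -0.1], [-0.2, -0.1], [-1.3, -0.3], [0.2, -0.7], [-0.2, -1.1], [-0.5, -0.7], [0.4, -0.5], [-0.1, -0.0], [-0.2, 0.3]]
stake [ 0.50914912 -0.18778862  0.20977334] [[1.1, -2.0], [0.4, -0.2], [-12.3, 8.9]]
tin [0.48115831 0.18165509 0.095     ] bell [0.41400392 0.30782252 0.08      ]
```

View pics/fa.png

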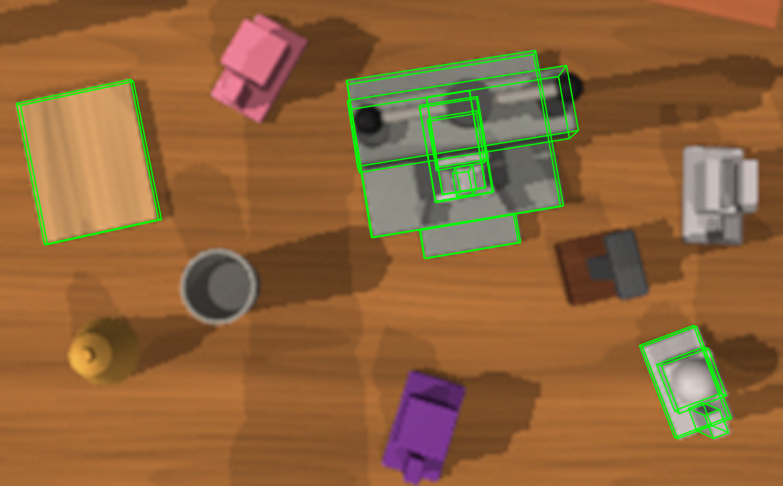

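View pics/fb.png

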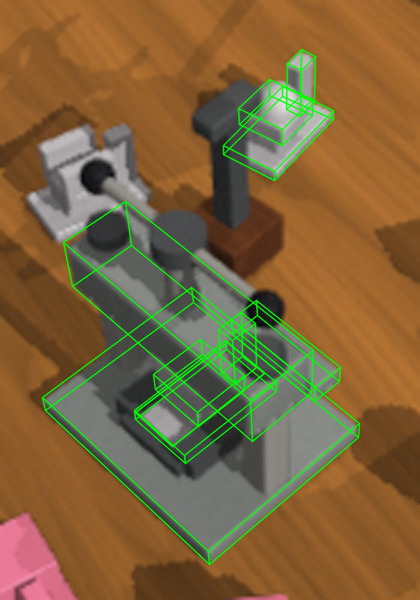

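Both fits agree within a few mm: press at (0.627, -0.045) yaw 0.183, board at (0.608, 0.337), dome die at (0.393, -0.287) yaw about 0.37–0.39. Next I plan the leaned pre-grasp.

```bash
cat > plan.py <<'E'
from h import *
from scipy.spatial.transform import Rotation as Ro
PR=np.array([.627,-.045,.183])
def pose(origin,gx,gz,lean,gy=0):
    "origin x,y,yaw of frame; grasp point gx,gy in frame, gz world; -> TCP pos, Rotation"
    x,y,yaw=origin;l=np.radians(lean);ex=np.array([np.cos(yaw),np.sin(yaw),0]);ey=np.array([-ex[1],ex[0],0])
    z=np.sin(l)*ex-np.cos(l)*np.array([0,0,1]); yt=-ey; xt=np.cross(yt,z)
    g=np.array([x,y,0])+gx*ex+gy*ey+[0,0,gz]
    return g+.0187*z, Ro.from_matrix(np.c_[xt,yt,z])
def cur():
    s=robot.get_state();q=s["tool_rot"];return s["position"],Ro.from_quat([q[1],q[2],q[3],q[0]]),s
def rel(p,R):
    p0,R0,s=cur();return np.degrees((R*R0.inv()).as_rotvec()).round(1),(p-p0).round(4)
E
python3 - <<'E'
from plan import *
print(cur())
for gx,gz in((-.15,.30),(-.12,.15),(-.043,.072)):
    print(pose(PR,gx,gz,40)[0],rel(*pose(PR,gx,gz,40)))
E
```

```text
(array([ 0.21827172, -0.61167032,  0.19442176]), Rotation.from_matrix(array([[ 9.41797251e-01,  3.36180780e-01, -6.48909370e-04],
                            [ 3.36181399e-01, -9.41795873e-01,  1.61280565e-03],
                            [-6.89459061e-05, -1.73708718e-03, -9.99998489e-01]])), {'time': 0.1, 'qpos': array([ 1.24209308,  0.3217509 , -0.07011093,  1.45157303,  0.02258283,
        1.37079434, -0.05689369]), 'qd': array([ 0.00077604, -0.00189092,  0.00028998, -0.00344017,  0.00131252,
        0.00050094, -0.00041858]), 'tau': array([ 3.19225874e-04, -4.94874680e+01, -3.83615233e-01, -3.15210307e+01,
        1.31093428e-02,  7.42882054e-03, -3.64004745e-05]), 'position': array([ 0.21827172, -0.61167032,  0.19442176]), 'tool_rot': array([-8.49931921e-04,  9.85341516e-01,  1.70591152e-01, -1.82133622e-04]), 'wrist_force': array([-0.21351477, -0.96693778, -0.11874272]), 'torque': array([ 0.00158557,  0.02775384, -0.02298689]), 'gripper_width': 0.08546913721672034})
[ 0.49132409 -0.07010962  0.28567497] (array([ 10.3, -38.7,  -8.8]), array([0.2731, 0.5416, 0.0913]))
[ 0.52082316 -0.06465021  0.13567497] (array([ 10.3, -38.7,  -8.8]), array([ 0.3026,  0.547 , -0.0587]))
[ 0.59653742 -0.05063773  0.05767497] (array([ 10.3, -38.7,  -8.8]), array([ 0.3783,  0.561 , -0.1367]))
```

Emit:
play_rows(commands="0 0 0 0 0 0.09 0.06;0 0 0 0 0 0.09 0.06;0 0 0 0.04 0.08 0.1 0.06;10.3 -38.7 -8.8 0.2731 0.5416 0.0913 0.06;10.3 -38.7 -8.8 0.2731 0.5416 0.0913 0.06;10.3 -38.7 -8.8 0.2731 0.5416 0.0913 0.06;10.3 -38.7 -8.8 0.2731 0.5416 0.0913 0.06;10.3 -38.7 -8.8 0.2731 0.5416 0.0913 0.06;10.3 -38.7 -8.8 0.2731 0.5416 0.0913 0.06;10.3 -38.7 -8.8 0.2731 0.5416 0.0913 0.06;10.3 -38.7 -8.8 0.2731 0.5416 0.0913 0.06;10.3 -38.7 -8.8 0.2731 0.5416 0.0913 0.06;10.3 -38.7 -8.8 0.2731 0.5416 0.0913 0.06;10.3 -38.7 -8.8 0.2731 0.5416 0.0913 0.06;10.3 -38.7 -8.8 0.2731 0.5416 0.0913 0.06;10.3 -38.7 -8.8 0.2731 0.5416 0.0913 0.06")

```text
time: 1.7
position: [0.4756, -0.1952, 0.2333]
tool_rot: [-0.059, 0.938, 0.082, 0.332]
wrist_force: [0.8, -0.5, 2.0]
gripper_width: 0.0601
```

```bash
python3 - <<'E'
from plan import *
p,R,s=cur();print(p,s["qpos"].round(3),s["wrist_force"],s["time"])
for gx,gz in((-.15,.30),(-.12,.15),(-.043,.072)): print(rel(*pose(PR,gx,gz,40)))
cv2.imwrite("pics/s1.png",optics.get_image("scene"))
crop(optics.get_image("top"),200,100,200,150,4,"pics/t1.png")
E
```

```text
[ 0.4755599  -0.19521767  0.23326926] [ 1.071 -0.301 -0.253  2.176 -0.799  1.044 -0.237] [ 0.76516019 -0.52242064  2.01638223] 1.7
(array([-3.1, -1.3, -0.7]), array([0.0158, 0.1251, 0.0524]))
(array([-3.1, -1.3, -0.7]), array([ 0.0453,  0.1306, -0.0976]))
(array([-3.1, -1.3, -0.7]), array([ 0.121 ,  0.1446, -0.1756]))
```

View pics/s1.png

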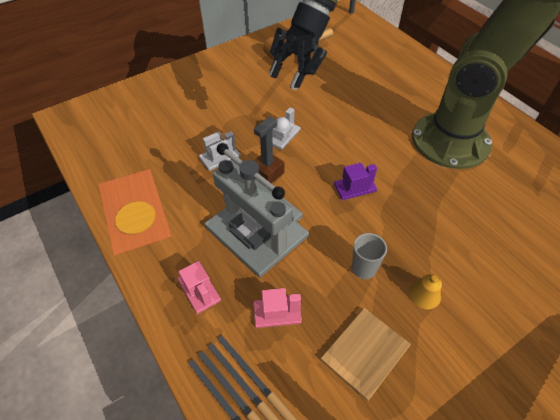

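View pics/t1.png

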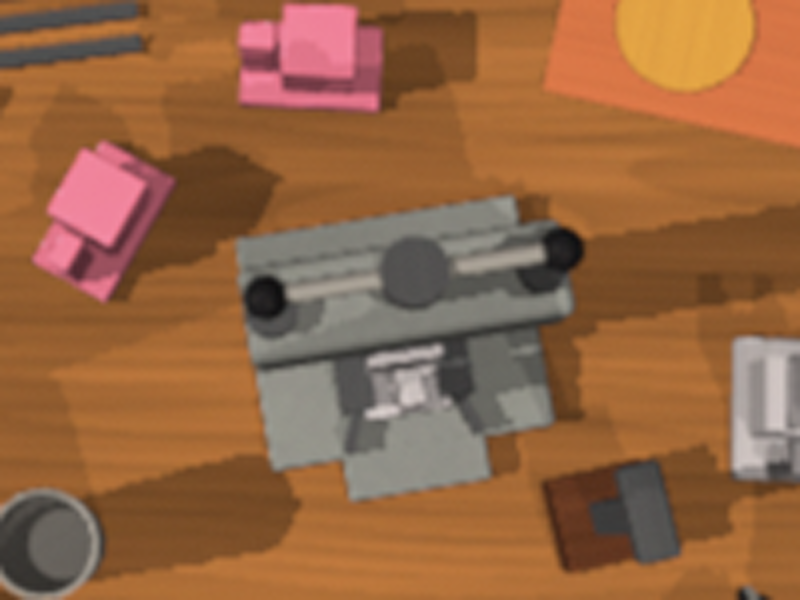

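```bash
python3 - <<'E'
from plan import *
p,R,s=cur();print(p,s["qpos"].round(4),s["time"])
for n in("scene","top"): print(n,proj(n,p),proj(n,p-.1*R.as_matrix()[:,2]))
i=optics.get_image("top");cv2.imwrite("pics/t2.png",i)
E
```

```text
[ 0.47674028 -0.18523672  0.22655521] [ 1.109  -0.3009 -0.3072  2.1788 -0.8022  1.0489 -0.2359] 1.8
scene [[276.69063984 103.22267047]] [[294.12638828  61.6406259 ]]
top [[364.81216835 241.06009117]] [[381.88619272 271.34191475]]
```

View pics/t2.png

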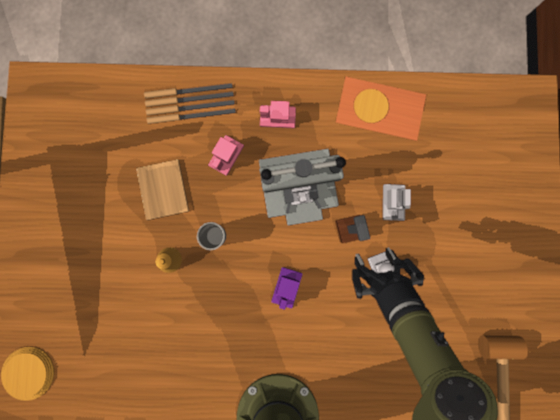

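```bash
cat > kin.py <<'E'
from plan import *
import itertools
from scipy.optimize import least_squares
def fk(q,k,sg):
    az,h,L1,L2,Lt,o1,o2,o3,t7=k
    e=lambda a,v:Ro.from_euler(a,v)
    R=e('z',az+sg[0]*q[0]);p=np.array([0,0,h])
    R=R*e('y',q[1])*e('z',sg[1]*q[2]);p=p+R.apply([o1,0,L1])
    R=R*e('y',q[3])*e('z',sg[2]*q[4]);p=p+R.apply([o2,0,L2])
    R=R*e('y',q[5])*e('z',sg[3]*q[6]+t7);
    p=p+R.apply([0,0,Lt])+(R*e('z',-sg[3]*q[6]-t7)).apply([o3,0,0])
    return p,R
D=[([1.24209308,0.3217509,-0.07011093,1.45157303,0.02258283,1.37079434,-0.05689369],[.21827,-.61167,.19442],[-.00085,.98534,.17059,-.00018]),
]
import json,os
def load():
    return D+[tuple(x) for x in json.load(open("kd.json"))] if os.path.exists("kd.json") else D
def rec():
    s=robot.get_state();L=json.load(open("kd.json")) if os.path.exists("kd.json") else []
    L.append((s["qpos"].tolist(),s["position"].tolist(),s["tool_rot"].tolist()));json.dump(L,open("kd.json","w"))
def res(k,sg):
    o=[]
    for q,p,w in load():
        a,R=fk(q,k,sg);o+=list((a-p)*5);o+=list((R.inv()*Ro.from_quat([w[1],w[2],w[3],w[0]])).as_rotvec())
    return np.array(o)
def ident():
    best=None
    for sg in itertools.product((1,-1),repeat=4):
      for az in(0,np.pi,np.pi/2,-np.pi/2):
        for t7 in (0,np.pi):
          r=least_squares(res,[az,.33,.4,.4,.3,0,0,0,t7],args=(sg,))
          if best is None or r.cost<best[0]: best=(r.cost,sg,r.x);print(best)
    return best
E
python3 - <<'E'
from kin import *
rec()
L=json.load(open("kd.json"))
L.append(([1.071,-.301,-.253,2.176,-.799,1.044,-.237],[.47556,-.19522,.23327],[-.059,.938,.082,.332]))
json.dump(L,open("kd.json","w"));print(robot.get_state()["time"],robot.get_state()["qpos"])
b=ident();print(res(b[2],b[1]).round(4))
E
```

```text
1.85 [ 1.11211589 -0.30070972 -0.3018532   2.17799388 -0.7999893   1.04784047
 -0.23590989]
(np.float64(0.0426958398937721), (1, 1, 1, 1), array([ 0.69514932,  0.80366279, -0.98288372,  1.8045769 , -1.05129154,
        1.34062674, -0.05142109,  3.39093977, -1.36542388]))
(np.float64(0.014715519203374541), (1, 1, 1, -1), array([ 0.67314677,  1.02391579, -1.47390327,  2.46620444, -2.12266867,
        1.72559988,  0.53356179,  4.13341852, -1.73732191]))
(np.float64(0.0004587495684672237), (-1, -1, -1, -1), array([-0.02731074,  0.11033115,  0.76827192,  0.07723872,  1.04683912,
       -0.25052409, -0.34644999, -0.50129552,  1.54752758]))
[ 0.0064  0.0025  0.0001 -0.     -0.     -0.004   0.0056  0.0078 -0.0062
  0.017  -0.0014  0.0019 -0.0056 -0.0077  0.006   0.0172 -0.0017  0.0021]
```

```bash
cat >> kin.py <<'E'
SG=(-1,-1,-1,-1);K0=np.array([0,.285,.42,.314,.33,0,0,0,0.])
def fitk(w=.05):
    f=lambda k:np.r_[res(k,SG),w*(k-K0)*np.array([.1,1,1,1,1,3,3,3,.01])]
    r=least_squares(f,K0);
    return r.x
def qdiff():pass
E
python3 - <<'E'
from kin import *
for K0[8] in(0,np.pi/2,np.pi):
    import kin; kin.K0=K0
    k=fitk();print(k.round(4));print(res(k,SG).round(4))
E
```

```text
[-0.0371  0.214   0.4918  0.4877  0.4031 -0.0027 -0.0141 -0.0169  1.5391]
[ 0.0087  0.0032 -0.0001 -0.     -0.0001 -0.0055  0.0019 -0.0004 -0.0004
  0.0231 -0.0018  0.0026 -0.002   0.0006  0.0005  0.0234 -0.0021  0.0029]
[-0.0371  0.214   0.4918  0.4877  0.4031 -0.0027 -0.0141 -0.0169  1.5391]
[ 0.0087  0.0032 -0.0001 -0.     -0.0001 -0.0055  0.0019 -0.0004 -0.0004
  0.0231 -0.0018  0.0026 -0.002   0.0006  0.0005  0.0234 -0.0021  0.0029]
[-0.0371  0.214   0.4918  0.4877  0.4031 -0.0027 -0.0141 -0.0169  1.5392]
[ 0.0087  0.0032 -0.0001 -0.     -0.0001 -0.0055  0.0019 -0.0004 -0.0004
  0.0231 -0.0018  0.0026 -0.002   0.0006  0.0005  0.0234 -0.0021  0.0029]
```

```bash
python3 - <<'E'
from plan import *
print(robot.get_state()["time"],cur()[0])
for p in((.42,-.38,.32),(.55,-.07,.32)):
    print(rel(np.array(p),pose(PR,0,0,0)[1]))
E
```

```text
1.85 [ 0.47516489 -0.19013093  0.22712481]
(array([-10.4,  37.1,   0.1]), array([-0.0552, -0.1899,  0.0929]))
(array([-10.4,  37.1,   0.1]), array([0.0748, 0.1201, 0.0929]))
```

Emit:
play_rows(commands="0 0 0 -0.02 -0.04 0.02 0.06;-5.2 18.5 0.1 -0.03 -0.11 0.05 0.06;-10.4 37.1 0.1 -0.055 -0.19 0.093 0.06;-10.4 37.1 0.1 -0.055 -0.19 0.093 0.06;-10.4 37.1 0.1 -0.055 -0.19 0.093 0.06;-10.4 37.1 0.1 -0.055 -0.19 0.093 0.06;-10.4 37.1 0.1 -0.055 -0.19 0.093 0.06;-10.4 37.1 0.1 -0.055 -0.19 0.093 0.06;-10.4 37.1 0.1 -0.055 -0.19 0.093 0.06")

```text
time: 2.75
position: [0.4171, -0.3865, 0.3215]
tool_rot: [0.003, 0.996, 0.087, 0.002]
wrist_force: [-0.2, -0.5, -0.2]
gripper_width: 0.06
```

```bash
python3 - <<'E'
from kin import *
print(robot.get_state()["time"],cur()[0],robot.get_state()["qpos"].round(3),robot.get_state()["qd"].round(2)); rec()
for p in((.55,-.07,.32),):
    print(rel(np.array(p),pose(PR,0,0,0)[1]))
E
```

```text
2.75 [ 0.41714137 -0.38649186  0.32152998] [ 1.072  0.133 -0.418  1.44   0.055  1.573 -0.739] [-0.   -0.01  0.    0.    0.    0.   -0.  ]
(array([0.3, 0.3, 0.5]), array([ 0.1329,  0.3165, -0.0015]))
```

Emit:
play_rows(commands="0 0 0 0.02 0.05 0 0.06;0 0 0 0.05 0.1 0 0.06;0 0 0 0.08 0.15 0 0.06;0 0 0 0.1 0.2 0 0.06;0 0 0 0.12 0.25 0 0.06;0.3 0.3 0.5 0.133 0.3 0 0.06;0.3 0.3 0.5 0.133 0.316 0 0.06;0.3 0.3 0.5 0.133 0.316 0 0.06;0.3 0.3 0.5 0.133 0.316 0 0.06")

```text
time: 3.65
position: [0.5515, -0.0694, 0.3221]
tool_rot: [0.001, 0.996, 0.093, 0.0]
wrist_force: [0.2, -1.3, -0.8]
gripper_width: 0.0602
```

```bash
python3 - <<'E'
from kin import *
print(robot.get_state()["time"],cur()[0],robot.get_state()["qpos"].round(3),robot.get_state()["qd"].round(2)); rec()
L=json.load(open("kd.json"));L=[L[2],L[3]] if len(L)==4 else L;json.dump(L,open("kd.json","w"))
k=fitk();print(k.round(4),res(k,SG).round(4))
for gx,gz in((-.10,.3),(-.1,.2)):
  print(rel(*pose(PR,gx,gz,40)))
E
```

```text
3.65 [ 0.55154271 -0.06939348  0.32212174] [ 0.692  0.135 -0.686  1.455  0.086  1.581 -1.373] [ 0.03  0.01  0.05 -0.01  0.01  0.   -0.  ]
[-4.0600e-02  2.5560e-01  4.8720e-01  4.9240e-01  4.3150e-01  1.3100e-02
 -1.1300e-02  7.0000e-04  1.5302e+00] [-0.0012 -0.0003  0.0005 -0.     -0.0001  0.     -0.0007  0.0085 -0.0015
  0.0002  0.0002  0.      0.006  -0.0052  0.001   0.      0.0001 -0.    ]
(array([  7.4, -39.3,  -0.2]), array([-0.0111,  0.0084, -0.0364]))
(array([  7.4, -39.3,  -0.2]), array([-0.0111,  0.0084, -0.1364]))
```

```bash
cat >> kin.py <<'E'
LO=np.array([-2.86,-.3,-1.38,.06,-1.56,.09,-2.69]);HI=np.array([2.86,2.09,1.24,2.45,4.7,2.05,2.69])
def ik(p,R,q0,k,n=6):
    best=None;rng=np.random.default_rng(0)
    for i in range(n):
        s=np.clip(q0+(rng.normal(0,.5,7) if i else 0),LO+.02,HI-.02)
        f=lambda q:np.r_[(fk(q,k,SG)[0]-p)*5,(fk(q,k,SG)[1].inv()*R).as_rotvec(),.002*(q-q0)]
        r=least_squares(f,s,bounds=(LO+.01,HI-.01))
        if best is None or r.cost<best.cost:best=r
    a=fk(best.x,k,SG);return best.x,np.linalg.norm(a[0]-p),np.degrees((a[1].inv()*R).magnitude())
E
python3 - <<'E'
from kin import *
k=fitk();q0=robot.get_state()["qpos"]
B=np.array([.6075,.3366,.183]);Dm=np.array([.393,-.287,.38])
for lean in(30,35,40):
  for nm,o,gx,gz in(("home",PR,-.043,.072),("out",PR,-.173,.072),("outup",PR,-.173,.2),("boardup",B,-.043,.2),("board",B,-.043,.064),("domeup",Dm,-.043,.2),("dome",Dm,-.043,.052),("pre",PR,-.10,.14)):
    q,e,a=ik(*pose(o,gx,gz,lean),q0,k);print(lean,nm,q.round(2),round(e*1e3,1),round(a,1))
E
```

```text
30 home [ 0.78 -0.   -0.6   2.28 -0.5   0.42 -0.79] 0.0 0.0
30 out [ 1.16 -0.29 -0.71  2.44 -0.82  0.71 -0.36] 5.0 3.0
30 outup [ 0.43 -0.29 -0.01  2.21 -0.42  0.95 -0.75] 13.4 6.9
30 boardup [ 0.37 -0.02 -1.07  1.99  0.33  0.72 -2.29] 0.0 0.0
30 board [-0.24  0.17 -0.5   2.13  0.72  0.49 -2.68] 0.0 0.0
30 domeup [ 1.12 -0.12 -0.01  2.09 -0.56  1.21  0.14] 0.0 0.0
30 dome [ 1.33  0.07 -0.22  2.25 -0.66  0.91  0.36] 0.0 0.0
30 pre [ 0.64 -0.23 -0.35  2.31 -0.55  0.65 -0.74] 0.0 0.0
35 home [ 0.75 -0.03 -0.54  2.35 -0.82  0.35 -0.47] 0.0 0.0
35 out [ 1.32 -0.29 -0.79  2.44 -0.93  0.77 -0.21] 10.4 6.3
35 outup [ 0.54 -0.29 -0.02  2.26 -0.59  0.95 -0.53] 17.5 8.9
35 boardup [ 0.75 -0.29 -1.33  2.07 -0.08  0.58 -1.98] 0.0 0.0
35 board [-1.31  0.16  0.61  2.2   0.64  0.33 -2.68] 0.0 0.0
35 domeup [ 1.18 -0.1   0.01  2.11 -0.65  1.23  0.25] 0.0 0.0
35 dome [ 1.4   0.11 -0.23  2.27 -0.75  0.94  0.49] 0.0 0.0
35 pre [ 0.59 -0.26 -0.27  2.38 -0.7   0.58 -0.56] 0.0 0.0
40 home [ 0.77 -0.04 -0.53  2.41 -1.23  0.32 -0.04] 0.0 0.0
40 out [ 1.52 -0.29 -0.91  2.44 -1.05  0.84 -0.04] 15.7 9.4
40 outup [ 0.67 -0.29 -0.02  2.33 -0.79  0.96 -0.25] 19.8 10.2
40 boardup [ 0.61 -0.29 -1.23  2.14  0.06  0.46 -2.13] 0.0 0.0
40 board [-1.9   0.32  1.23  2.28  0.31  0.15 -2.46] 0.0 0.0
40 domeup [ 1.24 -0.07  0.01  2.14 -0.74  1.26  0.36] 0.0 0.0
40 dome [ 1.48  0.16 -0.24  2.27 -0.83  0.98  0.62] 0.0 0.0
40 pre [ 0.72 -0.29 -0.34  2.44 -0.96  0.57 -0.3 ] 0.4 0.2
```

```bash
python3 - <<'E'
from kin import *
k=fitk();q0=robot.get_state()["qpos"]
for lean,gx,gz in((0,-.07,.303),(16,-.08,.24),(32,-.08,.2),(32,-.075,.13),(32,-.043,.073),(32,-.07,.073),(32,-.1,.073),(32,-.12,.073)):
    q0,e,a=ik(*pose(PR,gx,gz,lean),q0,k,4);print(lean,gx,gz,q0.round(2),round(e*1e3,1),round(a,1),rel(*pose(PR,gx,gz,lean)))
E
```

```text
0 -0.07 0.303 [ 0.68  0.15 -0.69  1.52  0.09  1.51 -1.41] 0.0 0.0 (array([ 0.1,  0. , -0.2]), array([ 0.0066,  0.0117, -0.0378]))
16 -0.08 0.24 [ 0.72 -0.12 -0.53  1.91 -0.19  1.08 -1.14] 0.0 0.0 (array([  3. , -15.7,  -0.2]), array([ 0.0019,  0.0108, -0.1001]))
32 -0.08 0.2 [ 0.65 -0.27 -0.35  2.22 -0.54  0.75 -0.78] 0.0 0.0 (array([  5.9, -31.4,  -0.2]), array([ 0.0065,  0.0116, -0.138 ]))
32 -0.075 0.13 [ 0.62 -0.18 -0.36  2.31 -0.59  0.57 -0.7 ] 0.0 0.0 (array([  5.9, -31.4,  -0.2]), array([ 0.0115,  0.0125, -0.208 ]))
32 -0.043 0.073 [ 0.59 -0.01 -0.4   2.31 -0.61  0.39 -0.68] 0.0 0.0 (array([  5.9, -31.4,  -0.2]), array([ 0.0429,  0.0184, -0.265 ]))
32 -0.07 0.073 [ 0.59 -0.07 -0.37  2.36 -0.67  0.42 -0.6 ] 0.0 0.0 (array([  5.9, -31.4,  -0.2]), array([ 0.0164,  0.0135, -0.265 ]))
32 -0.1 0.073 [ 0.6  -0.13 -0.32  2.41 -0.73  0.45 -0.52] 0.0 0.0 (array([  5.9, -31.4,  -0.2]), array([-0.0131,  0.008 , -0.265 ]))
32 -0.12 0.073 [ 1.12 -0.23 -0.77  2.44 -0.93  0.56 -0.33] 0.1 0.0 (array([  5.9, -31.4,  -0.2]), array([-0.0328,  0.0044, -0.265 ]))
```

Emit:
play_rows(commands="1 -5.2 -0.1 0.003 0.006 -0.035 0.06;2 -10.5 -0.1 0.003 0.01 -0.065 0.06;3 -15.7 -0.2 0.003 0.011 -0.1 0.06;4 -21 -0.2 0.003 0.011 -0.12 0.06;5 -26.2 -0.2 0.005 0.011 -0.14 0.06;5.9 -31.4 -0.2 0.007 0.012 -0.16 0.06;5.9 -31.4 -0.2 0.009 0.012 -0.18 0.06;5.9 -31.4 -0.2 0.0115 0.0125 -0.208 0.06;5.9 -31.4 -0.2 0.0115 0.0125 -0.208 0.06;5.9 -31.4 -0.2 0.0115 0.0125 -0.208 0.06")

```text
time: 4.65
position: [0.5634, -0.0589, 0.1143]
tool_rot: [-0.025, 0.958, 0.086, 0.274]
wrist_force: [-0.8, -0.0, 0.1]
gripper_width: 0.0599
```

```bash
python3 - <<'E'
from kin import *
s=robot.get_state();print(s["time"],cur()[0],s["qpos"].round(3),s["qd"].round(2),s["wrist_force"]); rec()
for gx,gz in((-.075,.13),(-.043,.073)):print(rel(*pose(PR,gx,gz,32)))
i=optics.get_image("scene");crop(i,195,90,130,150,5,"pics/s3.png")
i=optics.get_image("top");crop(i,230,130,140,150,4,"pics/t3.png")
E
```

```text
4.65 [ 0.56335065 -0.0588501   0.11427477] [ 0.761 -0.155 -0.526  2.244 -0.545  0.574 -0.779] [-0.01 -0.01 -0.01 -0.04 -0.   -0.   -0.  ] [-0.77303062 -0.01766921  0.14586987]
(array([-0.1, -0. ,  0.2]), array([-0.0004,  0.002 , -0.0001]))
(array([-0.1, -0. ,  0.2]), array([ 0.0311,  0.0078, -0.0571]))
```

View pics/s3.png

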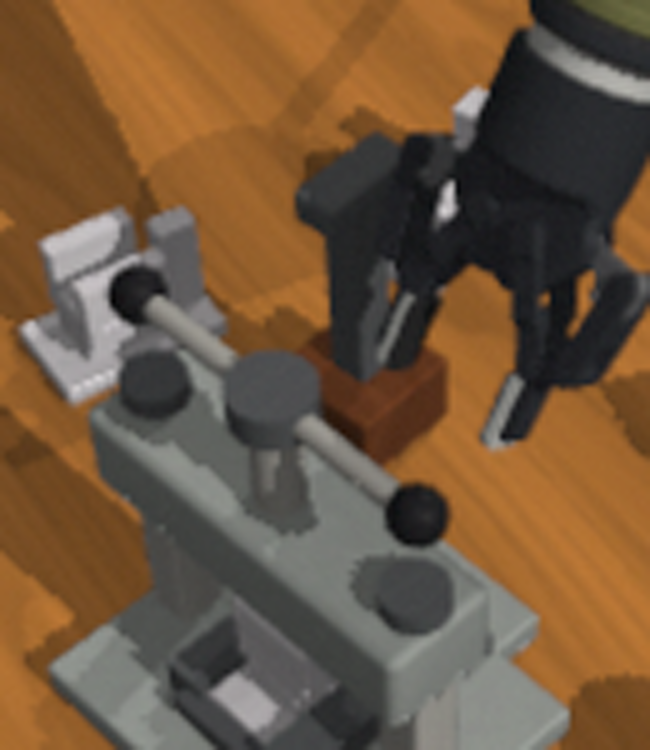

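View pics/t3.png

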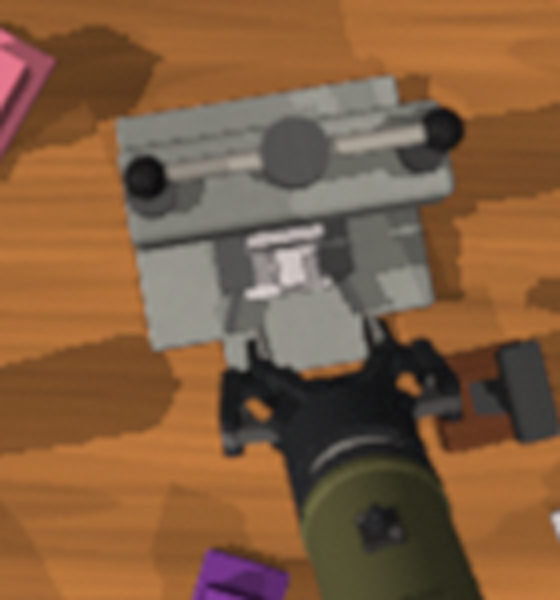

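Emit:
play_rows(commands="-0.1 0 0.2 0.005 0.002 -0.01 0.06;-0.1 0 0.2 0.01 0.003 -0.02 0.06;-0.1 0 0.2 0.016 0.004 -0.03 0.06;-0.1 0 0.2 0.022 0.006 -0.04 0.06;-0.1 0 0.2 0.027 0.007 -0.05 0.06;-0.1 0 0.2 0.031 0.0078 -0.057 0.06;-0.1 0 0.2 0.031 0.0078 -0.057 0.06")

```text
time: 5.45
position: [0.5953, -0.0491, 0.0571]
tool_rot: [-0.025, 0.957, 0.089, 0.274]
wrist_force: [-0.3, -0.4, 0.1]
gripper_width: 0.0598
```

```bash
python3 - <<'E'
from kin import *
s=robot.get_state();print(s["time"],cur()[0],s["qpos"].round(3),s["qd"].round(2),s["wrist_force"]); rec()
for gx,gz in((-.043,.073),):print(rel(*pose(PR,gx,gz,32)))
i=optics.get_image("scene");crop(i,195,90,130,150,5,"pics/s4.png")
i=optics.get_image("top");crop(i,250,130,110,110,6,"pics/t4.png")
print([proj(n,cur()[0]) for n in ("scene","top")])
E
```

```text
5.45 [ 0.59525606 -0.04912953  0.05710375] [ 0.737  0.023 -0.58   2.235 -0.451  0.393 -0.849] [ 0.   -0.02  0.    0.   -0.02  0.02  0.01] [-0.2514683  -0.37132543  0.13440005]
(array([ 0. , -0. , -0.2]), array([-0.0008, -0.0019,  0.    ]))
[array([[267.70692338, 208.22164784]]), array([[300.54833274, 194.88760014]])]
```

View pics/s4.png

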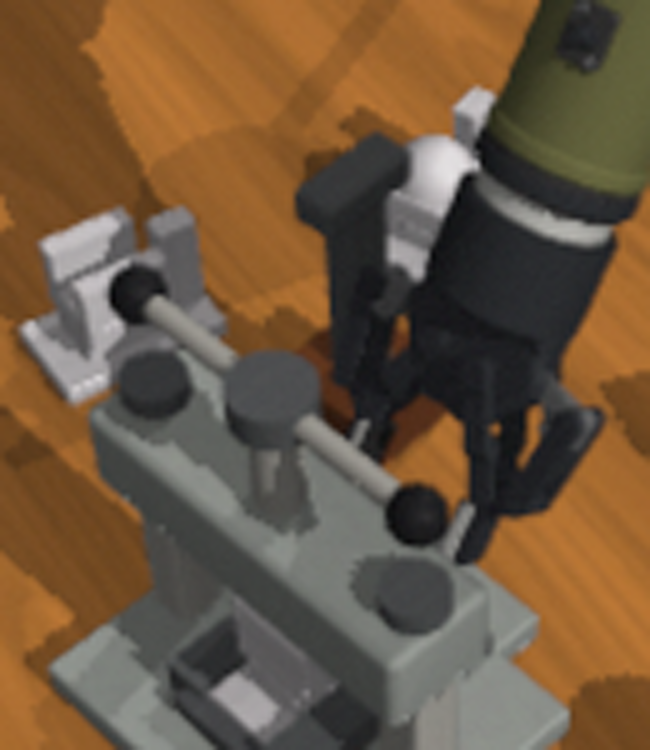

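View pics/t4.png

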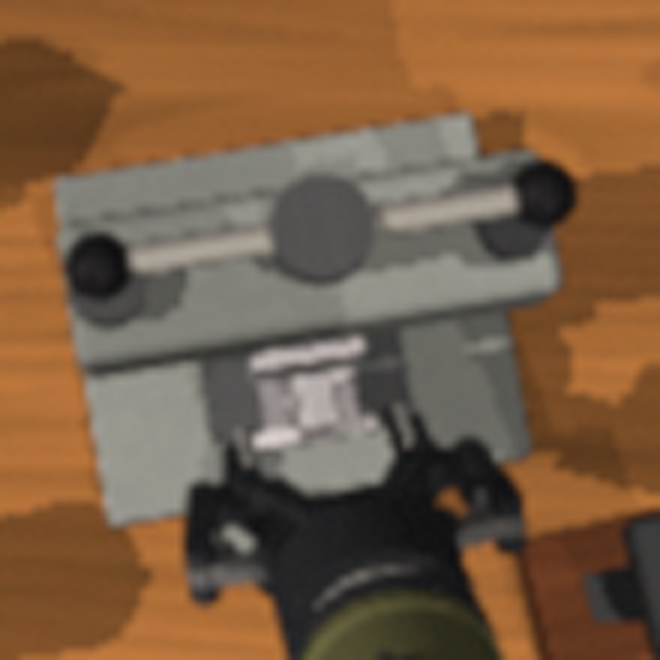

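Emit:
play_rows(commands="0 0 0 0 0 0 0.04;0 0 0 0 0 0 0.03;0 0 0 0 0 0 0.02;0 0 0 0 0 0 0.01;0 0 0 0 0 0 0.005;0 0 0 0 0 0 0.005;0 0 0 0 0 0 0.005")

```text
time: 6.25
position: [0.5968, -0.0521, 0.0592]
tool_rot: [-0.023, 0.957, 0.088, 0.276]
wrist_force: [-3.2, -4.9, 8.0]
gripper_width: 0.005
```

```bash
python3 - <<'E'
from kin import *
s=robot.get_state();print(s["time"],cur()[0],s["qpos"].round(3),s["wrist_force"],s["torque"],s["gripper_width"]); 
i=optics.get_image("top");crop(i,250,130,110,110,6,"pics/t5.png")
E
```

```text
6.25 [ 0.59680852 -0.05208047  0.0592171 ] [ 0.738  0.021 -0.578  2.234 -0.451  0.391 -0.849] [-3.21099094 -4.86363348  8.02613987] [-0.85559721  0.31553947 -0.55628811] 0.005001754761703936
```

View pics/t5.png

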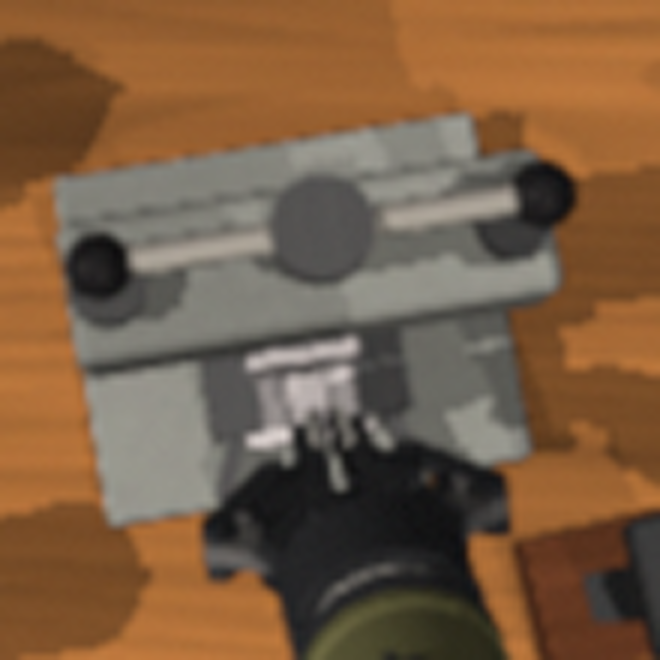

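```bash
python3 - <<'E'
from kin import *
i=optics.get_image("top");j=optics.get_image("scene")
p,R,s=cur();print(s["time"])
M=R.as_matrix()
for n,im,x0,y0,w,h,sc in(("top",i,270,150,70,80,9),("scene",j,240,120,80,110,6)):
    A=cv2.resize(im[y0:y0+h,x0:x0+w],None,fx=sc,fy=sc,interpolation=2)
    draw(A,n,DIE,PR,.02,sc,(x0,y0));draw(A,n,[box(-45,55,-22,22,35,42)],PR,0,sc,(x0,y0),(255,255,0))
    for a,c in((0,(0,0,255)),(.0187,(255,0,0)),(.0727,(255,0,255))):
        for dy in(-.003,.003):
            q=(proj(n,p-a*M[:,2]+dy*M[:,1])[0]-[x0,y0]+.5)*sc;cv2.circle(A,(int(q[0]),int(q[1])),3,c,-1)
    cv2.imwrite(f"pics/o_{n}.png",A)
E
```

```text
6.4
```

View pics/o_top.png

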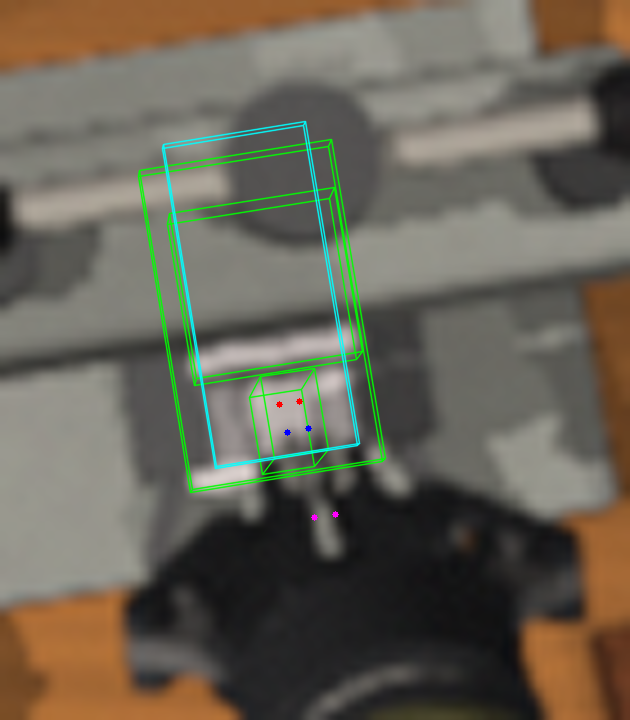

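View pics/o_scene.png

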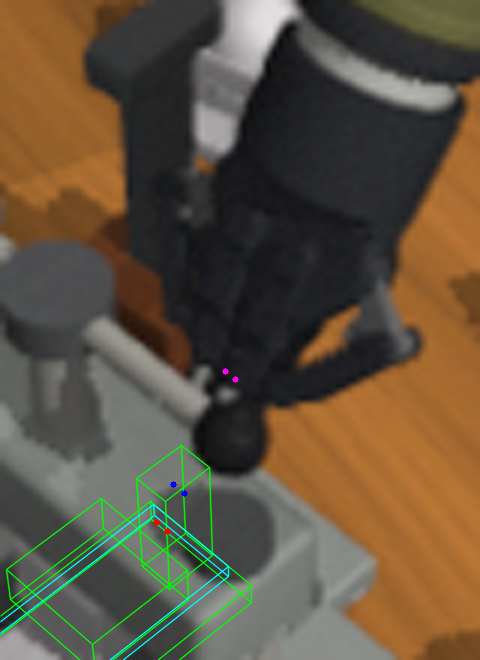

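```bash
python3 - <<'E'
from kin import *
i=cv2.imread("pics/t5.png")
i=optics.get_image("top");crop(i,285,180,40,40,15,"pics/z.png")
print(robot.get_state()["gripper_width"])
E
```

```text
0.004908971304753914
```

View pics/z.png

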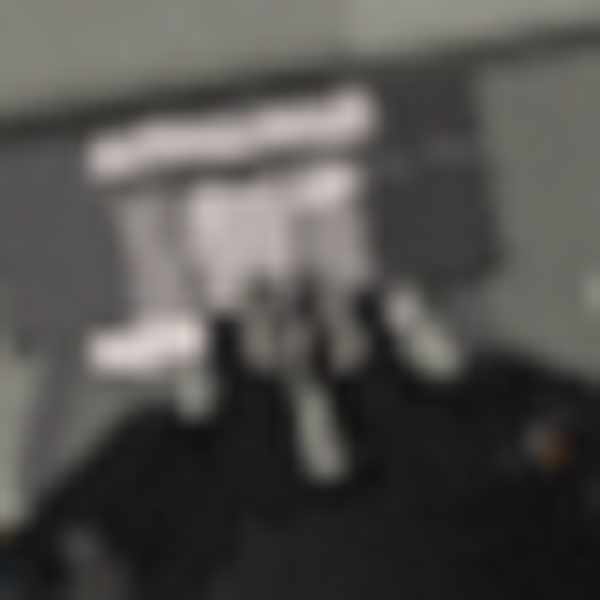

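```bash
python3 - <<'E'
from kin import *
for z in(.05,.06,.08,.1): print(z,back("top",(304.5,198.9),z), back("top",(308.2,213.6),z+.055))
print(cur()[0], proj("top",[[.5634,-.0589,.1143]]))
ex=np.array([np.cos(.183),np.sin(.183)])
print("fin top centre",back("top",(300.7,196.2),.09), PR[:2]-.037*ex)
E
```

```text
0.05 [ 0.58530905 -0.06064396  0.05      ] [ 0.54255825 -0.0668697   0.105     ]
0.06 [ 0.58437565 -0.05994246  0.06      ] [ 0.54199774 -0.06606824  0.115     ]
0.08 [ 0.58250886 -0.05853946  0.08      ] [ 0.54087673 -0.06446531  0.135     ]
0.1 [ 0.58064206 -0.05713646  0.1       ] [ 0.53975571 -0.06286239  0.155     ]
[ 0.59679161 -0.05207834  0.05920433] [[305.48826201 205.15094652]]
fin top centre [ 0.58843399 -0.04780465  0.09      ] [ 0.59061782 -0.05173327]
```

```bash
python3 - <<'E'
from kin import *
p=np.array([.5634,-.0589,.1143]);w=[-.025,.958,.086,.274];R=Ro.from_quat([w[1],w[2],w[3],w[0]]).as_matrix()
for d in(0,.008,.0187,.03,.04): print(d,proj("scene",p-d*R[:,2]),proj("top",p-d*R[:,2]))
from scipy.optimize import least_squares
r=least_squares(lambda X:np.r_[proj("scene",X)[0]-(282,172),proj("top",X)[0]-(308.2,213.6)],p);print(r.x,r.fun)
E
```

```text
0 [[276.24137451 184.76119754]] [[305.48826201 205.15094652]]
0.008 [[277.5170688  181.89859417]] [[305.96224297 206.59711502]]
0.0187 [[279.23786707 178.03719652]] [[306.60685313 208.56389213]]
0.03 [[281.07349394 173.91812838]] [[307.30121584 210.68246981]]
0.04 [[282.71388372 170.23716395]] [[307.9276959  212.59392997]]
[ 0.54166483 -0.06498851  0.1392409 ] [ 0.49758688  0.07044343  0.35446497 -0.40635403]
```

```bash
python3 - <<'E'
from kin import *
def px(a,b): return (285+(a+.5)/15-.5,180+(b+.5)/15-.5)
def topress(w):
    d=w[:2]-PR[:2];c,s=np.cos(PR[2]),np.sin(PR[2]);return np.array([c*d[0]+s*d[1],-s*d[0]+c*d[1]])*1000
for nm,a,z in(("lipL",px(115,195),.042),("lipR",px(370,195),.042),("finTL",px(190,190),.09),("finTR",px(290,185),.09),("finBL",px(205,310),.09),("blkL",px(90,165),.088),("blkR",px(375,125),.088),("footL",px(92,358),.032),("tipR",px(325,300),.09)):
    print(nm,topress(back("top",a,z)).round(1))
E
```

```text
lipL [-20.6  21.8]
lipR [-28.  -24.1]
finTL [-26.6  11.5]
finTR [-28.5  -5.8]
finBL [-47.7  12.4]
blkL [-19.3  27.9]
blkR [-20.3 -22.4]
footL [-48.6  30.3]
tipR [-49.4  -8.5]
```

Emit:
play_rows(commands="0 0 0 0 0 0.003 0.03;0 0 0 0 0.001 0.003 0.05;0 0 0 -0.0007 0.0039 0.003 0.06;0 0 0 -0.0007 0.0039 0 0.06;0 0 0 0.002 0.0045 -0.004 0.06;0 0 0 0.005 0.005 -0.009 0.06;0 0 0 0.007 0.0055 -0.013 0.06;0 0 0 0.007 0.0055 -0.013 0.06")

```text
time: 7.25
position: [0.6015, -0.043, 0.0428]
tool_rot: [-0.026, 0.957, 0.089, 0.273]
wrist_force: [-0.8, -1.1, -0.5]
gripper_width: 0.0598
```

```bash
python3 - <<'E'
from kin import *
s=robot.get_state();print(s["time"],cur()[0],s["wrist_force"],s["gripper_width"]); 
i=optics.get_image("top");crop(i,275,170,60,50,12,"pics/t6.png")
i=optics.get_image("scene");crop(i,240,110,80,110,5,"pics/s6.png")
E
```

```text
7.25 [ 0.60145462 -0.04297538  0.04280033] [-0.79296707 -1.06691351 -0.46599551] 0.05977155264195212
```

View pics/t6.png

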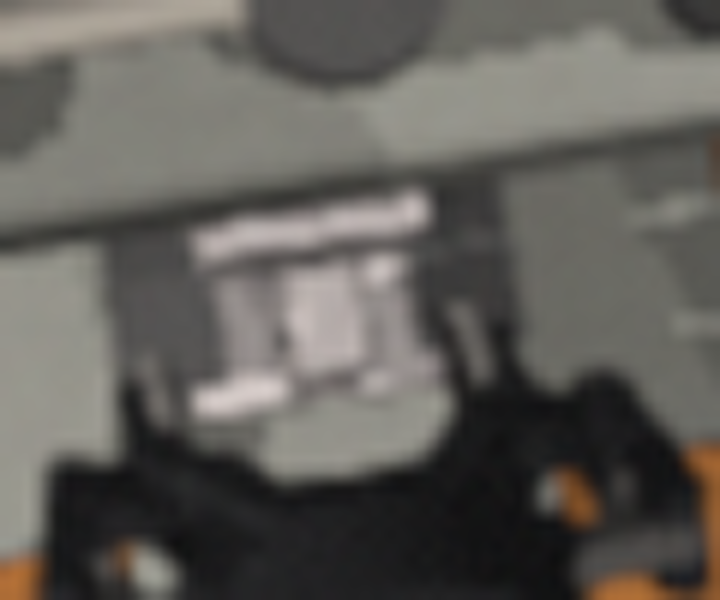

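View pics/s6.png

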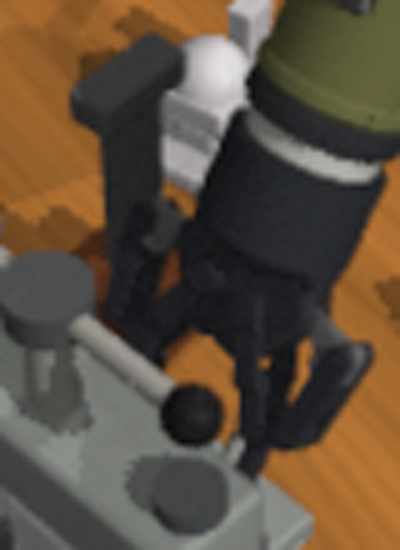

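Emit:
play_rows(commands="0 0 0 0 -0.002 -0.003 0.055;0 0 0 0.002 -0.002 -0.007 0.05;0 0 0 0.004 -0.002 -0.011 0.05;0 0 0 0.007 -0.0015 -0.014 0.05;0 0 0 0.007 -0.0015 -0.017 0.05;0 0 0 0.007 -0.0015 -0.017 0.05")

```text
time: 7.95
position: [0.6084, -0.0446, 0.0262]
tool_rot: [-0.026, 0.957, 0.089, 0.274]
wrist_force: [-0.9, -0.2, -0.7]
gripper_width: 0.0497
```

```bash
python3 - <<'E'
from kin import *
s=robot.get_state();print(s["time"],cur()[0],s["wrist_force"],s["gripper_width"]); 
i=optics.get_image("top");crop(i,275,170,60,50,12,"pics/t7.png")
E
```

```text
7.95 [ 0.60844082 -0.04462557  0.02621056] [-0.89784604 -0.20177604 -0.72869454] 0.04965094915341064
```

View pics/t7.png

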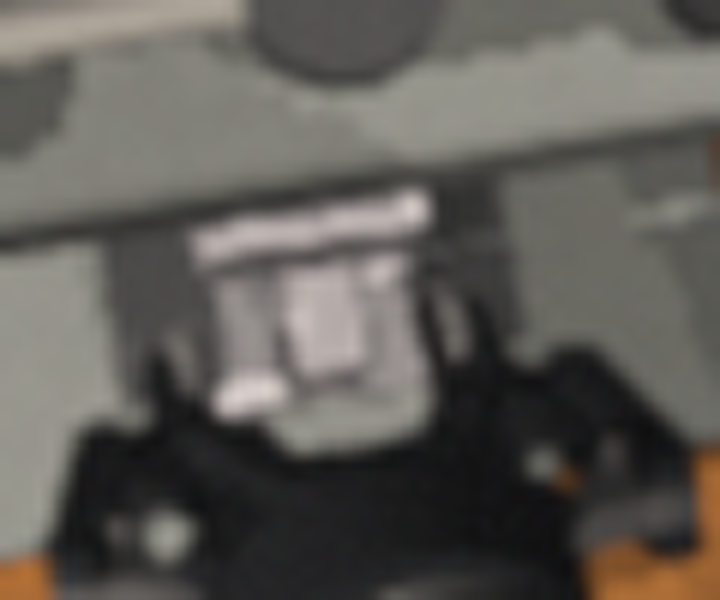

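Emit:
play_rows(commands="0 0 0 0 -0.0015 0 0.04;0 0 0 0 -0.0015 0 0.03;0 0 0 0 -0.0015 0 0.02;0 0 0 0 -0.0015 0 0.01;0 0 0 0 -0.0015 0 0.005;0 0 0 0 -0.0015 0 0.002;0 0 0 0 -0.0015 0 0.002")

```text
time: 8.7
position: [0.609, -0.0471, 0.0272]
tool_rot: [-0.025, 0.957, 0.089, 0.274]
wrist_force: [-1.5, -2.7, 1.9]
gripper_width: 0.0151
```

```bash
python3 - <<'E'
from kin import *
s=robot.get_state();print(s["time"],cur()[0],s["wrist_force"],s["torque"],s["gripper_width"]); rec()
i=optics.get_image("top");crop(i,275,170,60,50,12,"pics/t8.png")
E
```

```text
8.7 [ 0.60904317 -0.04708769  0.0272368 ] [-1.54880049 -2.65804591  1.87185985] [-0.48817032  0.60005227 -0.19862707] 0.015089868592852895
```

View pics/t8.png

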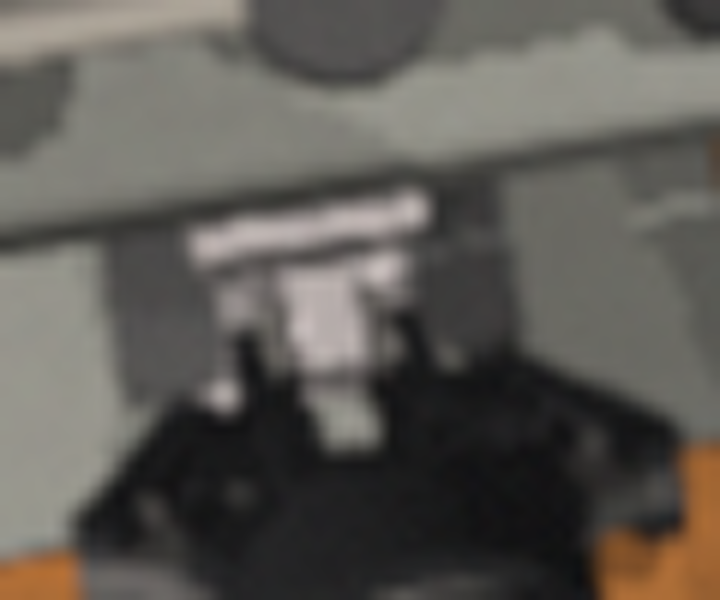

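Emit:
play_rows(commands="0 0 0 -0.005 -0.0009 0 0.002;0 0 0 -0.0098 -0.0018 0 0.002;0 0 0 -0.0197 -0.0036 0 0.002")

```text
time: 9.05
position: [0.5894, -0.0503, 0.0272]
tool_rot: [-0.025, 0.957, 0.089, 0.275]
wrist_force: [3.7, -2.6, -2.3]
gripper_width: 0.0151
```

Emit:
play_rows(commands="0 0 0 -0.0098 -0.0018 0 0.002;0 0 0 -0.0197 -0.0036 0 0.002;0 0 0 -0.0295 -0.0055 0 0.002;0 0 0 -0.0393 -0.0073 0 0.002;0 0 0 -0.0491 -0.0091 0 0.002;0 0 0 -0.0491 -0.0091 0 0.002")

```text
time: 9.65
position: [0.539, -0.0593, 0.0271]
tool_rot: [-0.025, 0.957, 0.089, 0.274]
wrist_force: [-10.9, -1.4, 15.0]
gripper_width: 0.0153
```

```bash
python3 - <<'E'
from kin import *
s=robot.get_state();print(s["time"],cur()[0],s["qpos"].round(3),s["wrist_force"],s["torque"],s["gripper_width"]); rec()
i=optics.get_image("top");crop(i,250,150,100,100,6,"pics/t9.png")
k=fitk();print(k.round(4));print(np.abs(res(k,SG)).max())
for dx in(0,.02,.04,.06,.08):
    p,R,_=cur();q,e,a=ik(p-dx*np.array([.983,.182,0]),R,s["qpos"],k,4);print(dx,q.round(2),e,a)
E
```

```text
9.65 [ 0.53904873 -0.05930602  0.02706112] [ 0.827 -0.041 -0.603  2.366 -0.695  0.367 -0.568] [-10.88254101  -1.43082794  14.99291087] [-0.05390156  1.08528123 -0.0422253 ] 0.01529334198508457
[-3.8800e-02  2.2340e-01  4.8090e-01  5.0860e-01  3.8390e-01 -8.0000e-04
 -6.0000e-04  1.4000e-03  1.5353e+00]
0.020561462336632017
0 [ 0.83 -0.03 -0.59  2.36 -0.73  0.39 -0.52] 6.561387146498893e-08 8.452419034820242e-05
0.02 [ 0.83 -0.08 -0.55  2.4  -0.79  0.42 -0.44] 1.6877217187010926e-07 0.0002066421796144263
0.04 [ 0.83 -0.12 -0.51  2.43 -0.83  0.45 -0.38] 2.4027268763081373e-07 0.00028953876654220855
0.06 [ 0.17 -0.13  0.15  2.44 -0.63  0.45 -0.53] 0.0026284721845967122 1.4455281588652658
0.08 [-0.61 -0.26  0.9   2.44 -0.18  0.44 -0.92] 0.005894670867873599 3.241759788610684
```

View pics/t9.png

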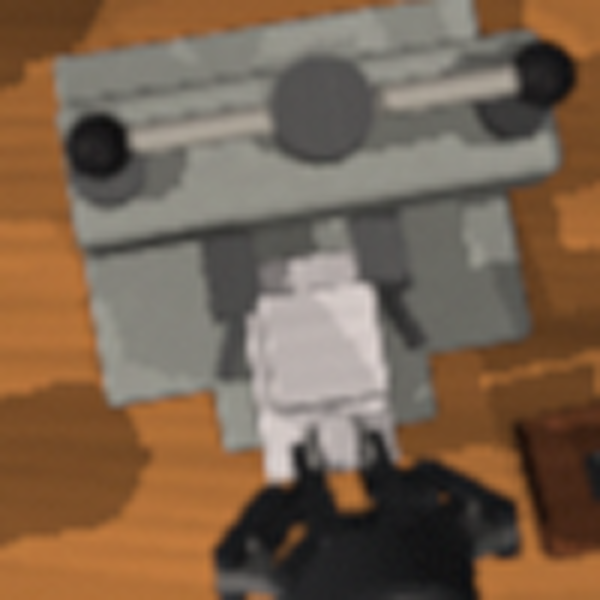

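Emit:
play_rows(commands="0 0 0 0 0 0 0.02;0 0 0 0 0 0 0.04;0 0 0 0 0 0 0.055;0 0 0 0 0 0.01 0.055;0 0 0 0 0 0.03 0.055;0 0 0 0 0 0.06 0.055;0 0 0 0 0 0.09 0.055;0 0 0 0 0 0.09 0.055")

```text
time: 10.5
position: [0.5433, -0.0602, 0.1227]
tool_rot: [-0.023, 0.956, 0.09, 0.278]
wrist_force: [0.4, -1.5, 0.5]
gripper_width: 0.0552
```

```bash
python3 - <<'E'
from kin import *
s=robot.get_state();print(s["time"],cur()[0],s["qpos"].round(3),s["wrist_force"],s["gripper_width"]); rec()
R=pose(PR,0,0,0)[1]
for z in(.12,.023):print(rel(np.array([.5204,-.0627,z]),R))
i=optics.get_image("top");crop(i,250,150,100,100,6,"pics/t10.png")
E
```

```text
10.5 [ 0.54327462 -0.06022249  0.12269367] [ 0.856 -0.232 -0.58   2.277 -0.631  0.622 -0.689] [ 0.43274612 -1.48184619  0.49442282] 0.055211472704457705
(array([-5.6, 31.9, -0.3]), array([-0.0229, -0.0025, -0.0027]))
(array([-5.6, 31.9, -0.3]), array([-0.0229, -0.0025, -0.0997]))
```

View pics/t10.png

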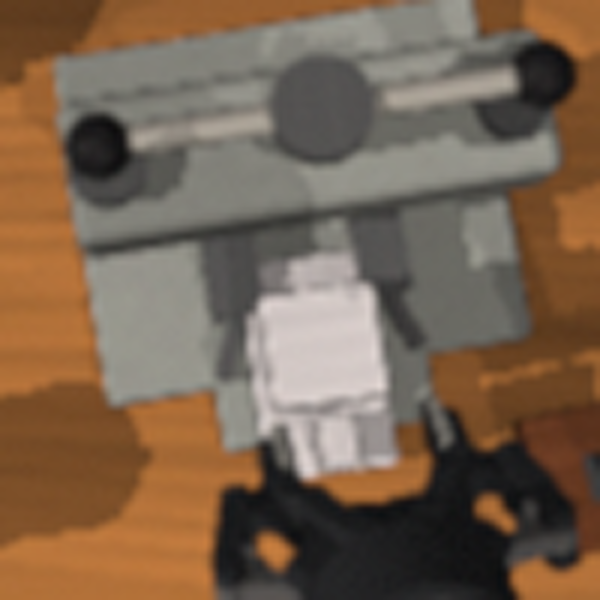

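```bash
python3 - <<'E'
from kin import *
def px(a,b): return np.array((250+(a+.5)/6-.5,150+(b+.5)/6-.5))
o=[((258,300),(30,25,88)),((375,283),(30,-25,88)),((387,400),(-20,-25,88)),((272,412),(-20,25,88)),((396,464),(-50,-30,32))]
d,r=fit([("top",px(*a),np.array(P)/1000.) for a,P in o],[.56,-.06,.18]);print(d,r.tolist())
c,s=np.cos(d[2]),np.sin(d[2]);print("fin",d[:2]-.037*np.array([c,s]))
dd=d[:2]-PR[:2];print(dd@[np.cos(.183),np.sin(.183)],dd@[-np.sin(.183),np.cos(.183)])
E
```

```text
[ 0.55405586 -0.05627834  0.14872538] [[0.1, -0.3], [-0.5, 0.1], [0.1, -0.4], [0.3, 0.0], [-0.1, 0.5]]
fin [ 0.51746431 -0.06176092]
-0.07377856761658454 0.0021843771159248825
```

Emit:
play_rows(commands="-1.4 8 -0.1 -0.006 -0.0005 0.005 0.055;-2.8 16 -0.2 -0.012 -0.001 0.005 0.055;-4.2 24 -0.3 -0.018 -0.0015 0.005 0.055;-5.6 31.9 -0.3 -0.0248 -0.0018 0 0.055;-5.6 31.9 -0.3 -0.0248 -0.0018 -0.02 0.055;-5.6 31.9 -0.3 -0.0248 -0.0018 -0.02 0.055;-5.6 31.9 -0.3 -0.0248 -0.0018 -0.02 0.055")

```text
time: 11.25
position: [0.514, -0.0605, 0.096]
tool_rot: [-0.003, 0.996, 0.09, -0.005]
wrist_force: [-1.1, 0.3, -0.0]
gripper_width: 0.0548
```

```bash
python3 - <<'E'
from kin import *
s=robot.get_state();print(s["time"],cur()[0],s["qpos"].round(3),s["wrist_force"],s["gripper_width"]); rec()
R=pose(PR,0,0,0)[1]
for z in(.12,.023):print(rel(np.array([.5185,-.062,z]),R))
i=optics.get_image("top");crop(i,250,150,100,100,6,"pics/t11.png")
i=optics.get_image("scene");crop(i,210,90,140,140,5,"pics/s11.png")
print(proj("scene",cur()[0]),proj("scene",cur()[0]+[0,0,.03]))
E
```

```text
11.25 [ 0.51399786 -0.06048932  0.09599956] [ 0.865  0.214 -0.874  1.866  0.175  1.153 -1.462] [-1.10152965  0.2620825  -0.03252155] 0.05484527891240825
(array([-0.2, -0.6,  0.2]), array([ 0.0045, -0.0015,  0.024 ]))
(array([-0.2, -0.6,  0.2]), array([ 0.0045, -0.0015, -0.073 ]))
[[292.67365381 179.9371249 ]] [[292.88637269 171.58608759]]
```

View pics/t11.png

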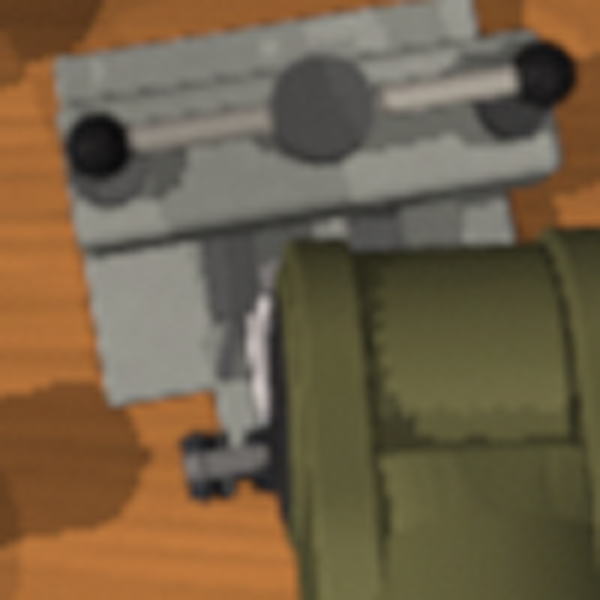

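View pics/s11.png

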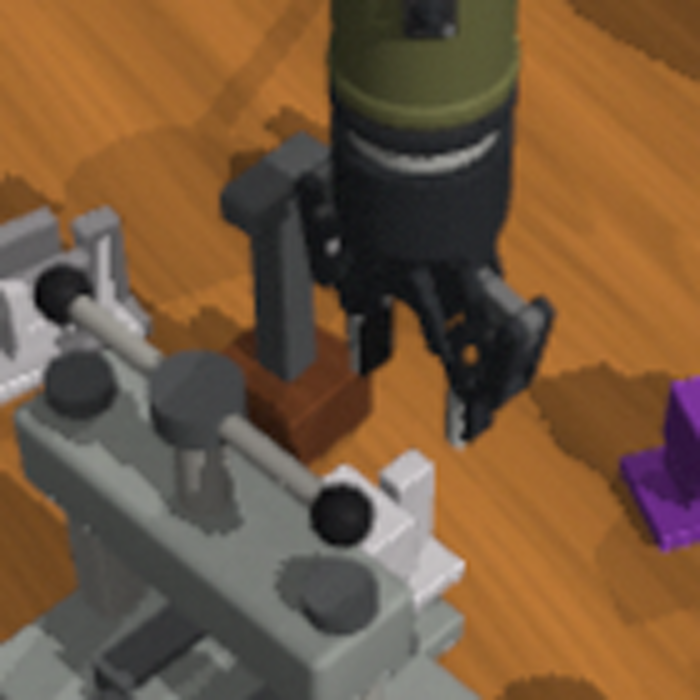

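Emit:
play_rows(commands="-0.2 -0.6 0.2 0.0045 -0.0015 -0.02 0.055;-0.2 -0.6 0.2 0.0045 -0.0015 -0.035 0.055;-0.2 -0.6 0.2 0.0045 -0.0015 -0.05 0.055;-0.2 -0.6 0.2 0.0045 -0.0015 -0.06 0.055;-0.2 -0.6 0.2 0.0045 -0.0015 -0.068 0.055;-0.2 -0.6 0.2 0.0045 -0.0015 -0.073 0.055;-0.2 -0.6 0.2 0.0045 -0.0015 -0.073 0.055")

```text
time: 12.05
position: [0.5193, -0.0623, 0.0233]
tool_rot: [-0.0, 0.996, 0.092, 0.001]
wrist_force: [0.2, 0.1, -0.7]
gripper_width: 0.055
```

```bash
python3 - <<'E'
from kin import *
s=robot.get_state();print(s["time"],cur()[0],s["wrist_force"],s["gripper_width"]); rec()
i=optics.get_image("scene");crop(i,230,130,120,110,6,"pics/s12.png")
E
```

```text
12.05 [ 0.51927945 -0.06229432  0.023313  ] [ 0.24564814  0.07315456 -0.68576377] 0.05502139500725865
```

View pics/s12.png

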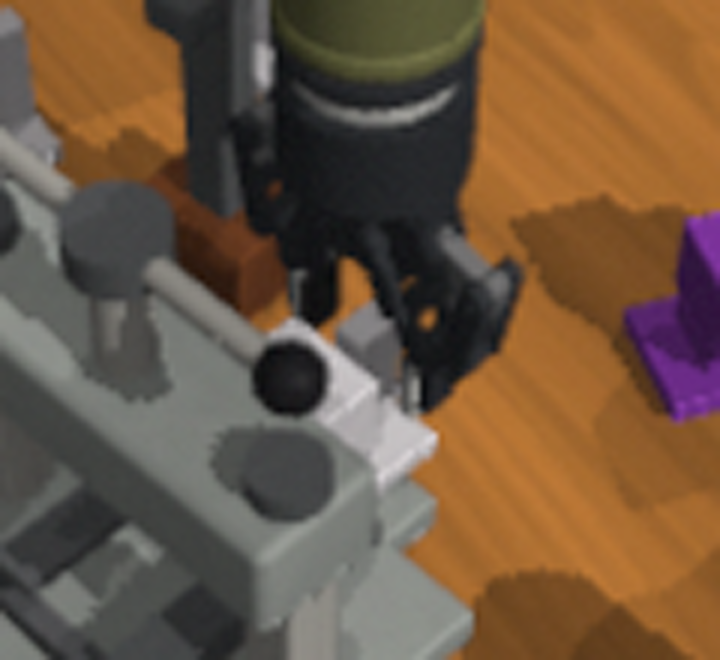

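Emit:
play_rows(commands="0 0 0 0 0 0 0.04;0 0 0 0 0 0 0.03;0 0 0 0 0 0 0.02;0 0 0 0 0 0 0.01;0 0 0 0 0 0 0.002;0 0 0 0 0 0 0.002")

```text
time: 12.7
position: [0.5202, -0.0631, 0.0244]
tool_rot: [0.001, 0.996, 0.091, 0.002]
wrist_force: [0.8, -1.9, 2.8]
gripper_width: 0.015
```

Emit:
play_rows(commands="0 0 0 -0.0098 -0.0018 0 0.002;0 0 0 -0.0197 -0.0036 0 0.002;0 0 0 -0.0295 -0.0055 0 0.002;0 0 0 -0.0393 -0.0073 0 0.002;0 0 0 -0.0491 -0.0091 0 0.002;0 0 0 -0.057 -0.0106 0.001 0.002;0 0 0 -0.062 -0.0115 0.002 0.002;0 0 0 -0.062 -0.0115 0.005 0.002;0 0 0 -0.062 -0.0115 0.01 0.002;0 0 0 -0.062 -0.0115 0.02 0.002;0 0 0 -0.062 -0.0115 0.03 0.002;0 0 0 -0.062 -0.0115 0.03 0.002")

```text
time: 13.9
position: [0.4594, -0.0741, 0.0558]
tool_rot: [0.001, 0.996, 0.092, 0.003]
wrist_force: [0.9, -0.5, -4.4]
gripper_width: 0.0152
```

```bash
python3 - <<'E'
from kin import *
s=robot.get_state();print(s["time"],cur()[0],s["qpos"].round(3),s["wrist_force"],s["torque"],s["gripper_width"]); rec()
i=optics.get_image("scene");crop(i,210,80,140,140,5,"pics/s13.png")
i=optics.get_image("top");crop(i,250,150,100,130,5,"pics/t13.png")
E
```

```text
13.9 [ 0.45940851 -0.07410857  0.05579668] [ 0.958  0.111 -0.884  2.038  0.101  1.03  -1.362] [ 0.9271765  -0.45922818 -4.43126951] [-0.06822414  0.11466616 -0.00369911] 0.015213360630140694
```

View pics/s13.png

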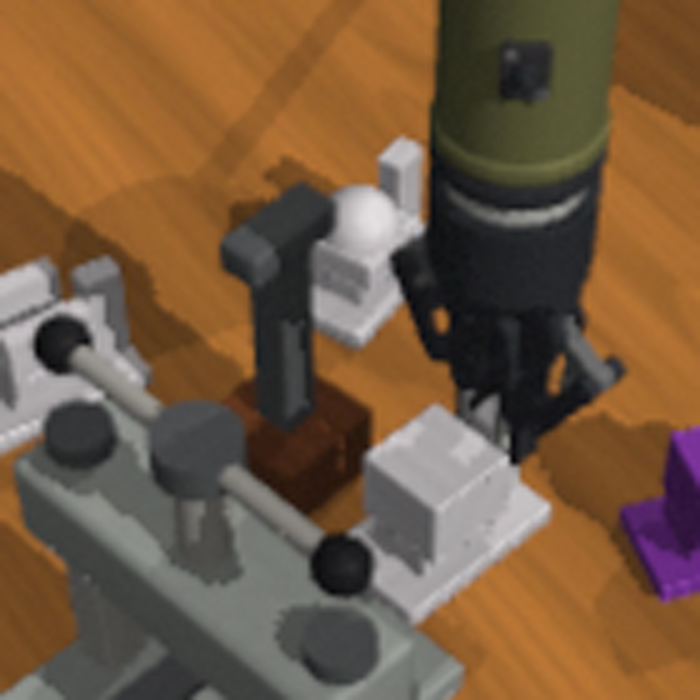

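View pics/t13.png

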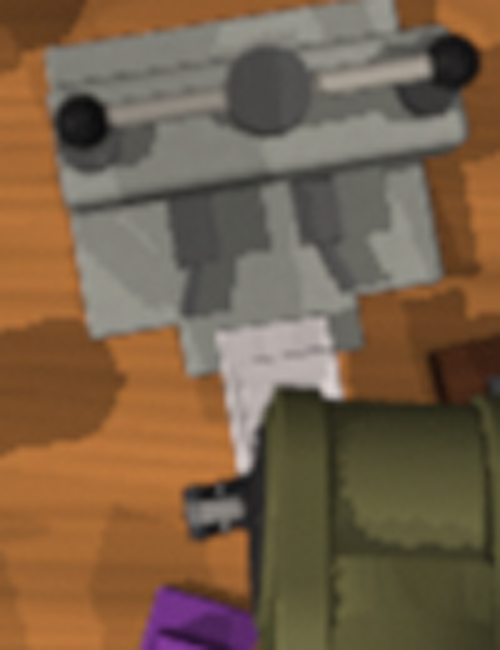

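Emit:
play_rows(commands="0 0 0 0 0 0.02 0.002;0 0 0 0 0 0.04 0.002;0 0 0 0 0 0.06 0.002;0 0 0 0 0 0.08 0.002;0 0 0 0 0 0.09 0.002;0 0 0 0.005 0.02 0.09 0.002;0 0 0 0.01 0.04 0.09 0.002;0 0 0 0.018 0.065 0.09 0.002;0 0 0 0.025 0.09 0.09 0.002;0 0 0 0.032 0.115 0.09 0.002;0 0 0 0.039 0.14 0.09 0.002;0 0 0 0.046 0.165 0.09 0.002;0 0 0 0.053 0.19 0.09 0.002;0 0 0 0.06 0.215 0.09 0.002;0 0 0 0.067 0.24 0.09 0.002;0 0 0 0.074 0.265 0.09 0.002;0 0 0 0.081 0.29 0.09 0.002;0 0 0 0.088 0.315 0.09 0.002;0 0 0 0.095 0.34 0.09 0.002;0 0 0 0.102 0.365 0.09 0.002")

```text
time: 16.0
position: [0.5596, 0.2915, 0.1424]
tool_rot: [0.0, 0.996, 0.091, -0.0]
wrist_force: [0.2, -0.2, -3.4]
gripper_width: 0.0155
```

Emit:
play_rows(commands="0 0 0 0.004 0.02 0 0.002;0 0 0 0.0087 0.0388 0 0.002;0 0 0 0.0087 0.0388 0 0.002;0 0 0 0.0087 0.0388 -0.03 0.002;0 0 0 0.0087 0.0388 -0.06 0.002;0 0 0 0.0087 0.0388 -0.09 0.002;0 0 0 0.0087 0.0388 -0.11 0.002;0 0 0 0.0087 0.0388 -0.11 0.002")

```text
time: 16.8
position: [0.566, 0.3265, 0.0292]
tool_rot: [0.002, 0.996, 0.091, -0.003]
wrist_force: [-0.6, -0.3, -4.4]
gripper_width: 0.0151
```

```bash
python3 - <<'E'
from kin import *
s=robot.get_state();print(s["time"],cur()[0],s["qpos"].round(3),s["wrist_force"],s["torque"],s["gripper_width"]); rec()
i=optics.get_image("scene");crop(i,300,230,140,170,4,"pics/s14.png")
i=optics.get_image("top");crop(i,120,140,120,130,5,"pics/t14.png")
E
```

```text
16.8 [0.56600599 0.32653095 0.02923071] [ 0.1    0.64  -0.913  1.589  0.535  1.188 -2.314] [-0.62341576 -0.3467086  -4.40160016] [-0.09857258  0.14088552  0.01381995] 0.01512107780994939
```

View pics/s14.png

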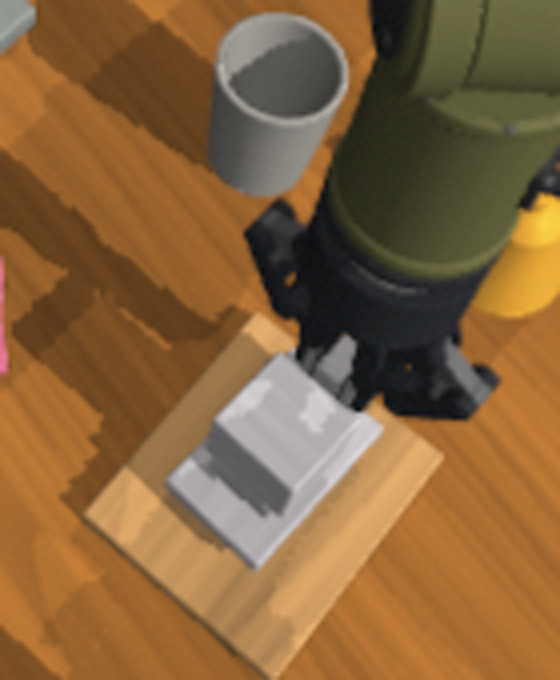

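View pics/t14.png

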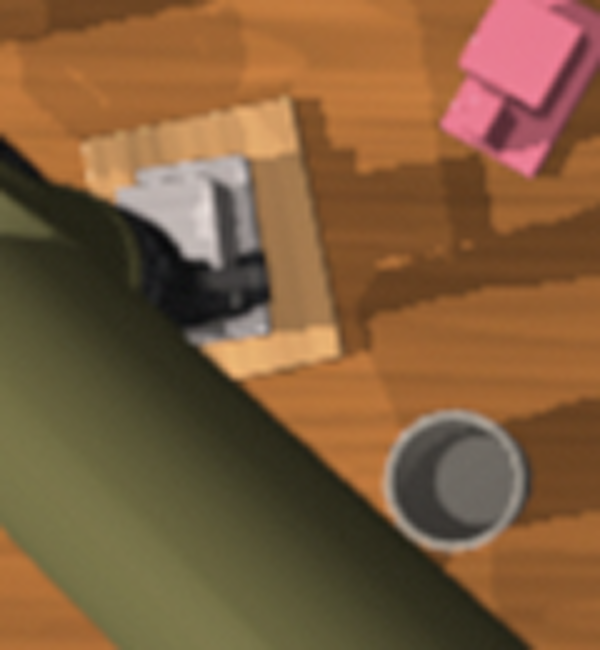

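Emit:
play_rows(commands="0 0 0 0.004 0.001 -0.003 0.002;0 0 0 0.008 0.002 -0.006 0.002;0 0 0 0.008 0.002 -0.009 0.002;0 0 0 0.008 0.002 -0.011 0.002;0 0 0 0.008 0.002 -0.011 0.002")

```text
time: 17.4
position: [0.5761, 0.3317, 0.0226]
tool_rot: [0.0, 0.996, 0.091, 0.001]
wrist_force: [-0.6, 0.4, -4.2]
gripper_width: 0.0151
```

Emit:
play_rows(commands="0 0 0 0 0 -0.002 0.002;0 0 0 0 0 -0.004 0.002;0 0 0 0 0 -0.005 0.002;0 0 0 0 0 -0.006 0.002")

```text
time: 17.8
position: [0.5763, 0.3318, 0.0168]
tool_rot: [0.0, 0.996, 0.091, 0.001]
wrist_force: [-0.3, 0.2, -3.8]
gripper_width: 0.015
```

Emit:
play_rows(commands="0 0 0 0 0 -0.001 0.002;0 0 0 0 0 -0.002 0.002;0 0 0 0 0 -0.002 0.002")

```text
time: 18.1
position: [0.5763, 0.3317, 0.0164]
tool_rot: [0.001, 0.996, 0.091, 0.001]
wrist_force: [-4.0, -2.9, 5.7]
gripper_width: 0.0148
```

Emit:
play_rows(commands="0 0 0 0 0 0.001 0.01;0 0 0 0 0 0.001 0.018;0 0 0 0 0 0.001 0.03;0 0 0 0 0 0.001 0.05;0 0 0 0 0 0.001 0.055;0 0 0 0 0 0.001 0.055;0 0 0 0 0 0.02 0.055;0 0 0 0 0 0.05 0.055;0 0 0 0 0 0.09 0.055;0 0 0 0 0 0.13 0.055;0 0 0 0 0 0.16 0.055;0 0 0 0 0 0.16 0.055")

```text
time: 19.3
position: [0.5783, 0.3345, 0.1822]
tool_rot: [-0.002, 0.996, 0.092, 0.006]
wrist_force: [-0.7, 0.6, 0.7]
gripper_width: 0.055
```

```bash
python3 - <<'E'
from kin import *
s=robot.get_state();print(s["time"],cur()[0],s["qpos"].round(3),s["wrist_force"],s["gripper_width"]); rec()
i=optics.get_image("scene");crop(i,300,230,140,170,4,"pics/s15.png")
R=pose([.39,-.29,.375],0,0,0)[1]
k=fitk();print(k.round(3),np.abs(res(k,SG)).max())
for p in ((.45,0.02,.25),(.43,-.17,.25),(.36,-.30,.2)): print(rel(np.array(p),R),ik(np.array(p),R,s["qpos"],k,3)[0].round(2))
E
```

```text
19.3 [0.57833638 0.33450847 0.18215112] [ 0.121  0.532 -0.983  1.407  0.445  1.423 -2.244] [-0.68578427  0.57975213  0.66509087] 0.055046731307828306
[-0.039  0.243  0.463  0.508  0.385 -0.002  0.004 -0.002  1.534] 0.03272074574052708
(array([-0.2,  0.4, 11. ]), array([-0.1275, -0.3134,  0.0708])) [ 0.39 -0.13 -0.43  1.81 -0.05  1.44 -1.22]
(array([-0.2,  0.4, 11. ]), array([-0.1475, -0.5034,  0.0708])) [ 0.61 -0.09 -0.26  1.79 -0.02  1.44 -0.83]
(array([-0.2,  0.4, 11. ]), array([-0.2175, -0.6334,  0.0208])) [ 0.81 -0.05 -0.15  1.86 -0.01  1.34 -0.53]
```

View pics/s15.png

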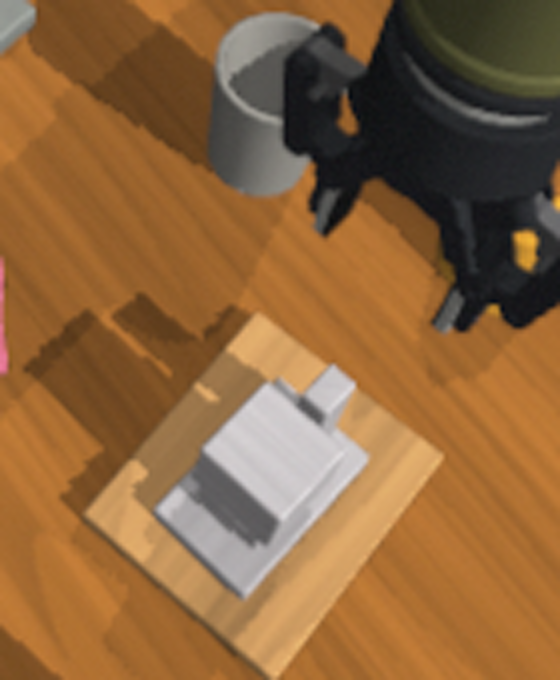

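```bash
python3 - <<'E'
from kin import *
def px(a,b): return np.array((300+(a+.5)/4-.5,230+(b+.5)/4-.5))
o=[((157,508),(50,-30,24)),((243,593),(50,30,24)),((369,457),(-50,30,24))]
d,r=fit([("scene",px(*a),np.array(P)/1000.) for a,P in o],[.6,.33,.18]);print(d,r.tolist())
# board via same view
o=[((83,514),(75,-60,12)),((270,676),(75,60,12)),((443,456),(-75,60,12)),((258,312),(-75,-60,12))]
b,r=fit([("scene",px(*a),np.array(P)/1000.) for a,P in o],[.6,.33,.18]);print(b,r.tolist())
e=d[:2]-b[:2];c,s=np.cos(b[2]),np.sin(b[2]);print((c*e[0]+s*e[1],-s*e[0]+c*e[1]))
E
```

```text
[0.61305994 0.3393934  0.17146122] [[-1.3, -0.3], [0.2, 0.6], [0.7, -0.4]]
[0.60927164 0.33866017 0.23081525] [[-0.9, -0.5], [0.4, 1.5], [0.5, -0.0], [-0.2, -0.8]]
(np.float64(0.003855574214925394), np.float64(-0.00015286753511269255))
```

Emit:
play_rows(commands="0 0 2 -0.01 -0.03 0.03 0.055;0 0 4 -0.03 -0.07 0.06 0.055;0 0 6 -0.045 -0.11 0.07 0.055;0 0 8 -0.06 -0.15 0.07 0.055;0 0 10 -0.075 -0.19 0.07 0.055;0 0 11 -0.09 -0.23 0.07 0.055;0 0 11 -0.105 -0.27 0.07 0.055;-0.2 0.4 11 -0.12 -0.31 0.07 0.055;-0.2 0.4 11 -0.135 -0.35 0.07 0.055;-0.2 0.4 11 -0.14 -0.39 0.07 0.055;-0.2 0.4 11 -0.15 -0.43 0.07 0.055;-0.2 0.4 11 -0.155 -0.47 0.07 0.055;-0.2 0.4 11 -0.165 -0.51 0.07 0.055;-0.2 0.4 11 -0.18 -0.55 0.07 0.055;-0.2 0.4 11 -0.2 -0.59 0.06 0.055;-0.2 0.4 11 -0.219 -0.635 0.03 0.055;-0.2 0.4 11 -0.219 -0.635 0 0.055;-0.2 0.4 11 -0.219 -0.635 -0.05 0.055;-0.2 0.4 11 -0.219 -0.635 -0.09 0.055;-0.2 0.4 11 -0.219 -0.635 -0.09 0.055")

```text
time: 21.35
position: [0.3531, -0.2994, 0.0796]
tool_rot: [-0.004, 0.982, 0.187, -0.006]
wrist_force: [-1.0, 1.2, 0.6]
gripper_width: 0.0547
```

```bash
python3 - <<'E'
from kin import *
s=robot.get_state();print(s["time"],cur()[0],s["qpos"].round(3),s["wrist_force"],s["gripper_width"],s["qd"].round(2)); rec()
i=optics.get_image("scene");crop(i,240,70,110,110,6,"pics/s16.png")
i=optics.get_image("top");crop(i,330,220,100,100,6,"pics/t16.png")
R=pose([.39,-.29,.38],0,0,0)[1]
print(rel(np.array([.3587,-.3007,.004]),R))
E
```

```text
21.35 [ 0.35309908 -0.29943455  0.07957246] [ 1.213  0.058 -0.581  2.012  0.039  1.095 -0.581] [-0.95530519  1.17033928  0.58777454] 0.05473556362658948 [ 0.   -0.06  0.   -0.11 -0.02  0.07  0.02]
(array([ 0.2, -0.3,  0.3]), array([ 0.0014,  0.002 , -0.0813]))
```

View pics/s16.png

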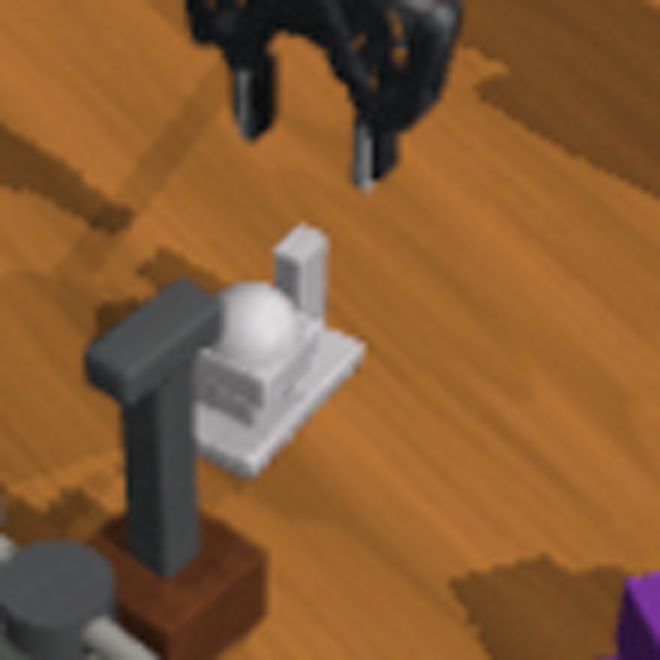

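View pics/t16.png

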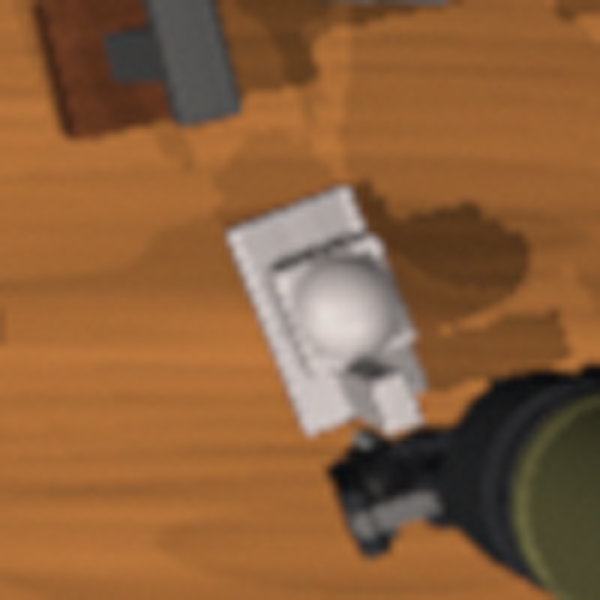

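```bash
python3 - <<'E'
from kin import *
print("fin top",back("top",(330+397.5/6-.5,220+402/6-.5),.07),back("scene",(240+302.5/6-.5,70+242/6-.5),.07))
t=np.array([.3535,-.2997,.0775])
print(proj("scene",t),proj("scene",t+[0,0,.03]),"tips",240+308.5/6-.5,70+162.5/6-.5)
from scipy.optimize import least_squares
def px(a,b,s=6,x=330,y=220): return np.array((x+(a+.5)/s-.5,y+(b+.5)/s-.5))
o=[("top",px(229,234),(50,30,12)),("top",px(348,187),(50,-30,12)),("top",px(310,436),(-50,30,12)),("scene",px(366,350,6,240,70),(-50,30,12)),("scene",px(250,468,6,240,70),(50,30,12)),("scene",px(303,225,6,240,70),(-49,-8,70)),("scene",px(327,242,6,240,70),(-49,8,70))]
d,r=fit([(c,p,np.array(P)/1000.) for c,p,P in o],[.39,-.28,.38]);print(d,r.tolist(),d[:2]-.037*np.array([np.cos(d[2]),np.sin(d[2])]))
E
```

```text
fin top [ 0.35826857 -0.30201306  0.07      ] [ 0.3590221  -0.29871591  0.07      ]
[[291.36231929 106.83293725]] [[291.51665367  98.30672031]] tips 290.9166666666667 96.58333333333333
[ 0.39282782 -0.28633397  0.37086917] [[-0.5, -0.9], [-0.3, -0.5], [-1.0, -0.2], [0.1, -1.4], [-0.1, -1.0], [-0.1, -0.9], [0.5, -1.6]] [ 0.35834335 -0.29974372]
```

Emit:
play_rows(commands="0 0 0 0.001 0.002 -0.015 0.055;0 0 0 0.001 0.002 -0.035 0.055;0 0 0 0.001 0.002 -0.055 0.055;0 0 0 0.001 0.002 -0.07 0.055;0 0 0 0.001 0.002 -0.08 0.055;0 0 0 0.001 0.002 -0.081 0.055;0 0 0 0.001 0.002 -0.081 0.055")

```text
time: 22.15
position: [0.3594, -0.302, 0.0053]
tool_rot: [0.002, 0.982, 0.186, -0.002]
wrist_force: [0.5, -0.9, 0.7]
gripper_width: 0.0553
```

```bash
python3 - <<'E'
from kin import *
s=robot.get_state();print(s["time"],cur()[0],s["wrist_force"],s["gripper_width"],s["qd"].round(2)); rec()
i=optics.get_image("scene");crop(i,240,50,110,110,6,"pics/s17.png")
i=optics.get_image("top");crop(i,340,230,80,80,7,"pics/t17.png")
print(cur()[0])
E
```

```text
22.15 [ 0.35937015 -0.30196851  0.00526361] [ 0.52026647 -0.86932475  0.69852253] 0.05529108998384134 [ 0.   -0.01 -0.   -0.   -0.   -0.    0.  ]
[ 0.35929443 -0.30198027  0.00521543]
```

View pics/s17.png

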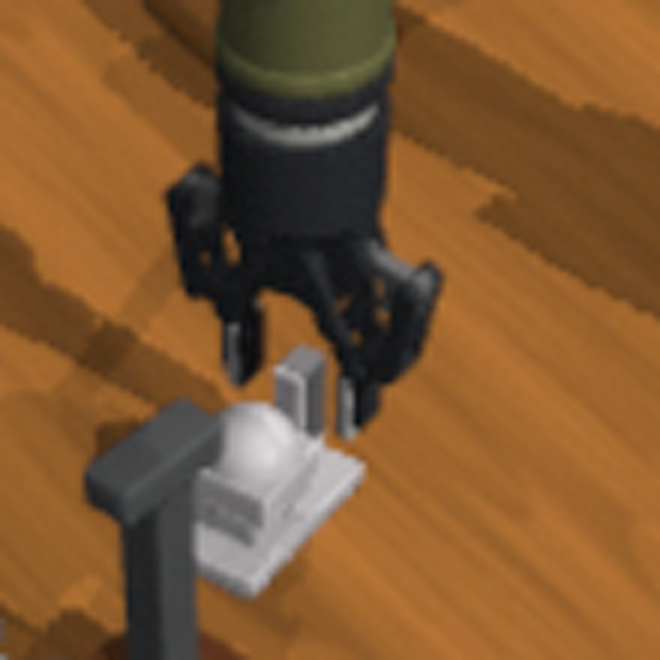

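View pics/t17.png

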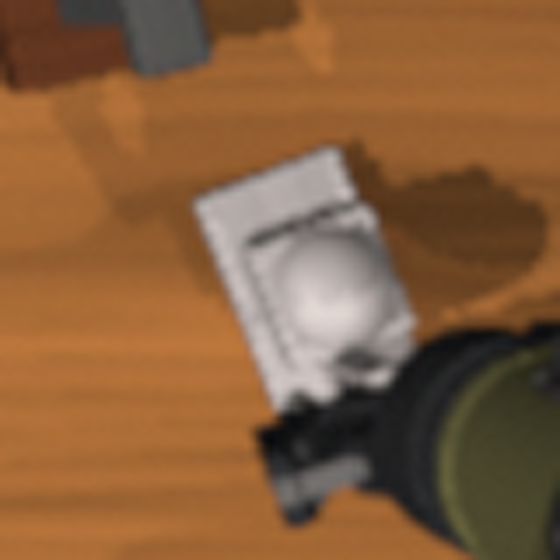

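Emit:
play_rows(commands="0 0 0 0 0.001 0 0.04;0 0 0 0 0.001 0 0.03;0 0 0 0 0.001 0 0.02;0 0 0 0 0.001 0 0.01;0 0 0 0 0.001 0 0.002;0 0 0 0 0.001 0 0.002")

```text
time: 22.85
position: [0.3587, -0.3009, 0.0044]
tool_rot: [0.002, 0.982, 0.186, -0.002]
wrist_force: [-0.6, -2.2, 2.6]
gripper_width: 0.0152
```

```bash
python3 - <<'E'
from kin import *
s=robot.get_state();print(s["time"],cur()[0],s["wrist_force"],s["gripper_width"],s["qd"].round(2)); rec()
i=optics.get_image("scene");crop(i,240,50,110,110,6,"pics/s18.png")
print(cur()[0])
R=pose(PR,0,0,0)[1];p,_=pose(PR,-.037-.15,.0,0,0.0)
print(p,rel(p,R))
E
```

```text
22.85 [ 0.35872898 -0.30090842  0.00437922] [-0.56926943 -2.22801815  2.58373725] 0.015214617877153867 [-0.  0. -0.  0.  0.  0.  0.]
[ 0.3587302  -0.30092424  0.00436675]
[ 0.44312249 -0.07903032 -0.0187    ] (array([  0.3,  -0.2, -11. ]), array([ 0.0844,  0.2219, -0.0231]))
```

View pics/s18.png

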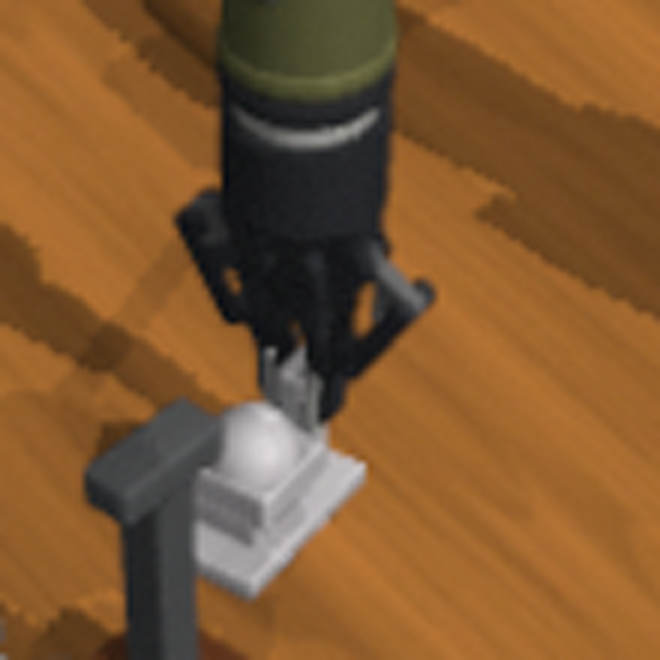

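Emit:
play_rows(commands="0 0 0 0 0 0.005 0.002;0 0 0 0 0 0.015 0.002;0 0 0 0 0 0.035 0.002;0 0 0 0 0 0.06 0.002;0 0 0 0 0 0.09 0.002;0 0 0 0 0 0.12 0.002;0 0 0 0 0 0.15 0.002;0 0 0 0 0 0.18 0.002;0 0 0 0 0 0.21 0.002;0 0 0 0 0 0.23 0.002;0 0 -2 0.01 0.025 0.23 0.002;0 0 -4 0.02 0.05 0.23 0.002;0 0 -6 0.03 0.075 0.23 0.002;0 0 -8 0.04 0.1 0.23 0.002;0 0 -9 0.048 0.125 0.23 0.002;0 0 -10 0.058 0.15 0.23 0.002;0 0 -11 0.067 0.175 0.23 0.002;0 0 -11 0.075 0.2 0.23 0.002;0 0 -11 0.084 0.223 0.23 0.002;0 0 -11 0.084 0.223 0.23 0.002")

```text
time: 24.9
position: [0.4424, -0.0715, 0.2334]
tool_rot: [0.0, 0.995, 0.095, -0.003]
wrist_force: [-0.2, 0.7, -7.3]
gripper_width: 0.0154
```

```bash
python3 - <<'E'
from kin import *
s=robot.get_state();print(s["time"],cur()[0],s["qpos"].round(3),s["wrist_force"],s["torque"],s["gripper_width"],s["qd"].round(2)); rec()
cv2.imwrite("pics/s19.png",optics.get_image("scene"))
print(cur()[0]);R=pose(PR,0,0,0)[1];print(rel(np.array([.4428,-.0776,.06]),R))
E
```

```text
24.9 [ 0.44244617 -0.0715179   0.23342456] [ 1.065 -0.145 -0.865  1.831 -0.109  1.412 -1.157] [-0.21467297  0.69386396 -7.34110224] [0.00783813 0.15676137 0.0369255 ] 0.015350950004548142 [0.02 0.   0.06 0.01 0.05 0.01 0.04]
[ 0.44173045 -0.07420262  0.23332723]
(array([ 0.1, -0.4, -0.3]), array([ 0.0011, -0.0034, -0.1733]))
```

View pics/s19.png

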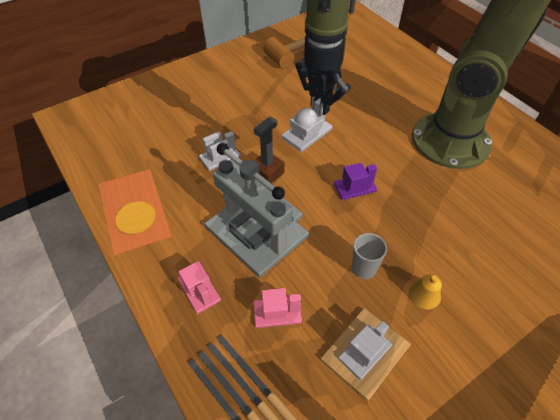

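Emit:
play_rows(commands="0 0 0 0 0 -0.02 0.002;0 0 0 0 0 -0.05 0.002;0 0 0 0 0 -0.08 0.002;0 0 0 0 0 -0.11 0.002;0 0 0 0 0 -0.14 0.002;0 0 0 0 0 -0.17 0.002;0 0 0 0 0 -0.19 0.002;0 0 0 0 0 -0.196 0.002;0 0 0 0 0 -0.196 0.002;0 0 0 0 0 -0.196 0.002")

```text
time: 25.95
position: [0.4431, -0.0776, 0.0389]
tool_rot: [0.002, 0.996, 0.091, -0.002]
wrist_force: [-0.3, -0.1, -6.2]
gripper_width: 0.0151
```

```bash
python3 - <<'E'
from kin import *
s=robot.get_state();print(s["time"],cur()[0],s["qpos"].round(3),s["wrist_force"],s["torque"],s["gripper_width"],s["qd"].round(2)); rec()
i=optics.get_image("top");crop(i,250,150,100,110,6,"pics/t20.png")
i=optics.get_image("scene");crop(i,230,90,120,130,5,"pics/s20.png")
print(cur()[0]);R=pose(PR,0,0,0)[1];print(rel(np.array([.4428,-.0776,.0255]),R))
E
```

```text
25.95 [ 0.44307905 -0.07761735  0.03886803] [ 1.015  0.114 -0.931  2.079  0.113  1.001 -1.363] [-0.2943167  -0.06586995 -6.24269425] [-0.03824     0.20549068  0.00840283] 0.015094475737238731 [-0.   -0.01 -0.01 -0.01  0.   -0.   -0.  ]
[ 0.4435008  -0.07769417  0.03920763]
(array([ 0.2, -0.2,  0. ]), array([-0.0007,  0.0001, -0.0137]))
```

View pics/t20.png

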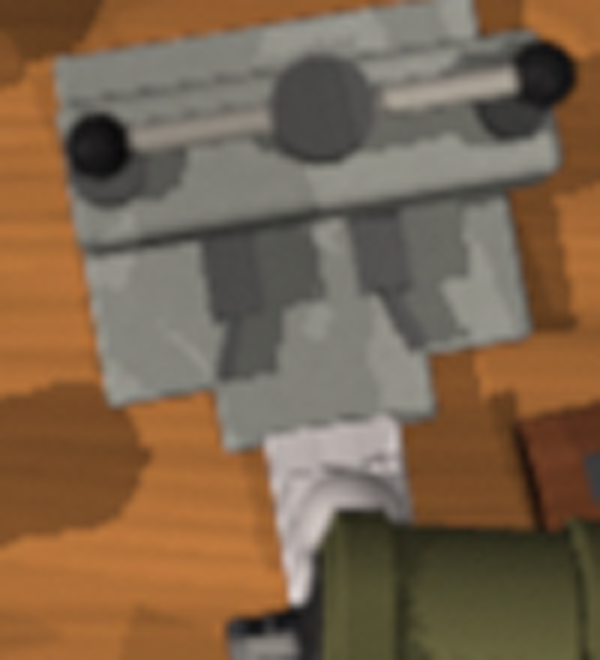

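View pics/s20.png

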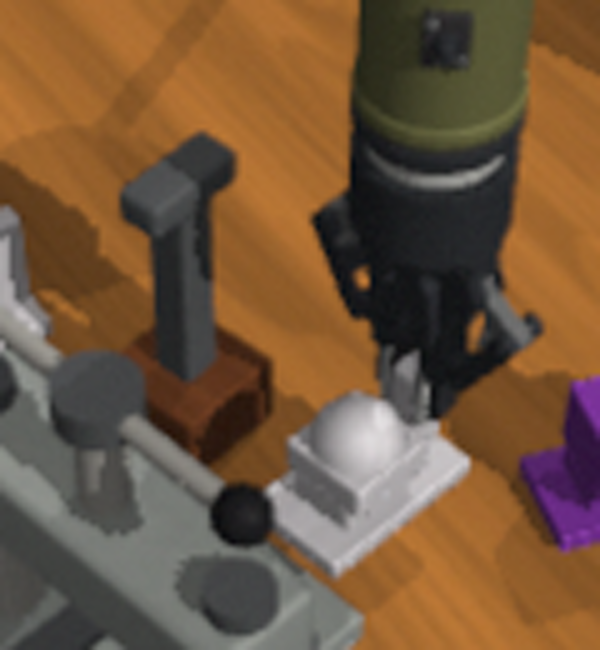

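```bash
python3 - <<'E'
from kin import *
def px(a,b): return np.array((250+(a+.5)/6-.5,150+(b+.5)/6-.5))
def tp(w):
    d=w[:2]-PR[:2];c,s=np.cos(PR[2]),np.sin(PR[2]);return (np.array([c*d[0]+s*d[1],-s*d[0]+c*d[1]])*1000).round(1)
for n,a,z in(("L",(265,437),.046),("R",(402,418),.046),("tL",(225,450),.02),("tR",(435,413),.02),("lipL",(260,230),.042),("lipR",(355,215),.042),("lipLb",(263,318),.042),("lipRb",(378,292),.042),("flL",(222,378),.035),("flR",(418,347),.035)): print(n,tp(back("top",px(*a),z)))
E
```

```text
L [-101.9   31.2]
R [-103.4  -31.3]
tL [-104.2   49.2]
tR [-103.   -49.5]
lipL [-8.4 17.8]
lipR [ -8.5 -26.2]
lipLb [-48.3  23.1]
lipRb [-45.  -30.6]
flL [-71.9  45.7]
flR [-72.3 -45.2]
```

Emit:
play_rows(commands="0 0 0 0 0 -0.005 0.002;0 0 0 0 0 -0.01 0.002;0 0 0 0.0049 0.0009 -0.0127 0.002;0 0 0 0.0098 0.0018 -0.0132 0.002;0 0 0 0.0197 0.0036 -0.0132 0.002;0 0 0 0.0295 0.0055 -0.0132 0.002;0 0 0 0.0393 0.0073 -0.0132 0.002;0 0 0 0.0442 0.0082 -0.0132 0.002;0 0 0 0.0442 0.0082 -0.0132 0.002")

```text
time: 26.95
position: [0.4877, -0.0682, 0.0247]
tool_rot: [0.001, 0.996, 0.092, -0.002]
wrist_force: [0.8, -0.7, -6.0]
gripper_width: 0.0149
```

```bash
python3 - <<'E'
from kin import *
s=robot.get_state();print(s["time"],cur()[0],s["wrist_force"],s["torque"],s["gripper_width"])
i=optics.get_image("top");crop(i,250,150,100,110,6,"pics/t21.png")
i=optics.get_image("scene");crop(i,230,100,120,130,5,"pics/s21.png")
E
```

```text
26.95 [ 0.48766796 -0.0681805   0.02467626] [ 0.7591157  -0.66962197 -6.01121571] [-0.0473527   0.23471533  0.0473056 ] 0.014875789976595635
```

View pics/t21.png

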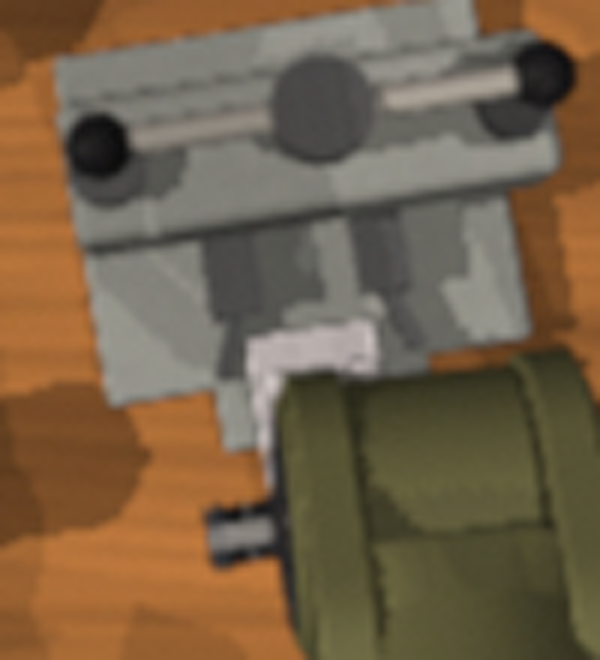

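View pics/s21.png

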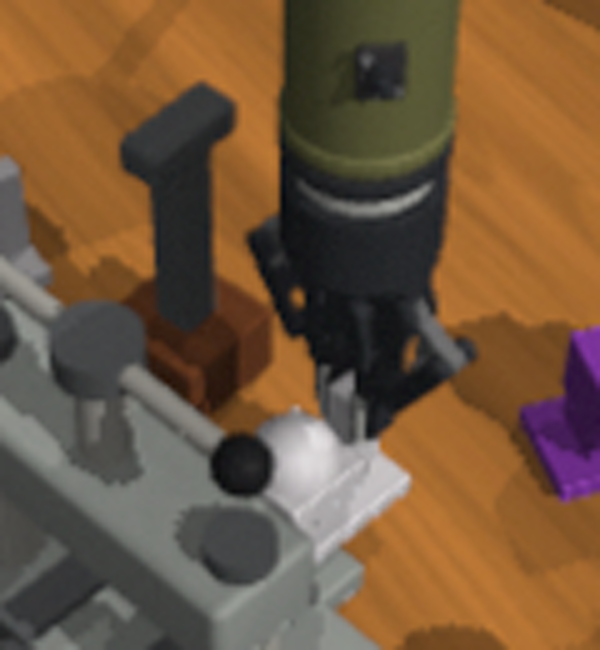

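Emit:
play_rows(commands="0 0 0 0.0051 -0.0001 0 0.002;0 0 0 0.01 0.0008 0 0.002;0 0 0 0.0149 0.0017 0 0.002;0 0 0 0.0199 0.0026 0 0.002;0 0 0 0.0248 0.0036 0 0.002;0 0 0 0.0297 0.0045 0 0.002;0 0 0 0.0297 0.0045 0 0.002")

```text
time: 27.75
position: [0.5173, -0.0641, 0.0248]
tool_rot: [0.001, 0.996, 0.092, -0.002]
wrist_force: [0.4, -0.8, -6.3]
gripper_width: 0.0151
```

Emit:
play_rows(commands="0 0 0 0.0049 0.0009 0 0.002;0 0 0 0.0098 0.0018 0 0.002;0 0 0 0.0147 0.0027 0 0.002;0 0 0 0.0197 0.0036 0 0.002;0 0 0 0.0246 0.0046 0 0.002;0 0 0 0.0295 0.0055 0 0.002;0 0 0 0.0344 0.0064 0 0.002;0 0 0 0.0374 0.007 0 0.002;0 0 0 0.0374 0.007 0 0.002")

```text
time: 28.65
position: [0.5543, -0.0573, 0.0247]
tool_rot: [0.001, 0.996, 0.091, -0.002]
wrist_force: [0.9, -1.4, -5.7]
gripper_width: 0.0151
```

```bash
python3 - <<'E'
from kin import *
s=robot.get_state();print(s["time"],cur()[0],s["wrist_force"],s["torque"],s["gripper_width"])
i=optics.get_image("scene");crop(i,230,100,120,130,5,"pics/s22.png")
E
```

```text
28.65 [ 0.55434723 -0.05731665  0.0246696 ] [ 0.8738827  -1.40076904 -5.70281894] [-0.19571712  0.04626076 -0.03637509] 0.01507330544071751
```

View pics/s22.png

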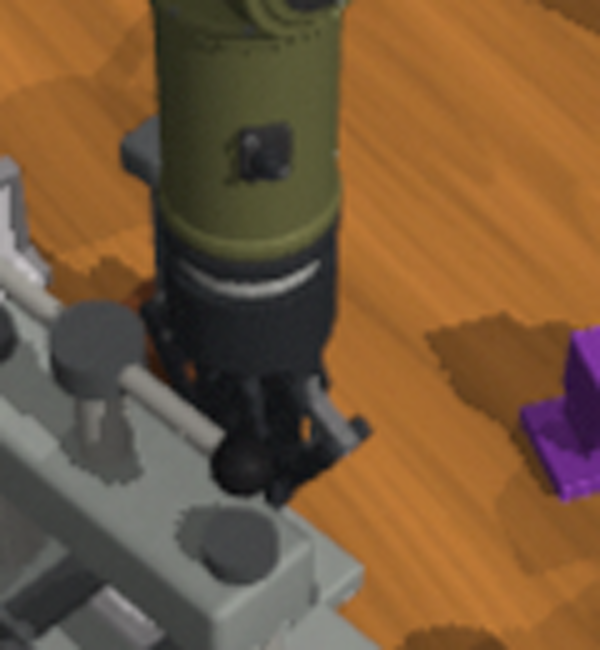

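Emit:
play_rows(commands="0 0 0 0 0 -0.0005 0.01;0 0 0 0 0 -0.0005 0.018;0 0 0 0 0 0 0.03;0 0 0 0 0 0 0.05;0 0 0 0 0 0 0.055;0 0 0 0 0 0.01 0.055;0 0 0 0 0 0.03 0.055;0 0 0 0 0 0.06 0.055;0 0 0 -0.004 -0.0007 0.09 0.055;0 0 0 -0.004 -0.0007 0.1 0.055;0 0 0 -0.004 -0.0007 0.1 0.055")

```text
time: 29.8
position: [0.5511, -0.0583, 0.1267]
tool_rot: [0.002, 0.996, 0.091, -0.001]
wrist_force: [0.4, -0.1, -0.8]
gripper_width: 0.0548
```

```bash
python3 - <<'E'
from kin import *
s=robot.get_state();print(s["time"],cur()[0],s["qpos"].round(3),s["wrist_force"],s["gripper_width"])
R=pose(PR,0,0,32)[1]
for z in(.115,.0265):print(rel(np.array([.5719,-.054,z]),R))
i=optics.get_image("scene");crop(i,230,100,120,130,5,"pics/s23.png")
E
```

```text
29.8 [ 0.55107471 -0.05831319  0.12669523] [ 0.854  0.278 -0.919  1.756  0.238  1.226 -1.516] [ 0.41101107 -0.14195677 -0.8373527 ] 0.05482403066845817
(array([  6.1, -31.5,   0.1]), array([ 0.0208,  0.0043, -0.0117]))
(array([  6.1, -31.5,   0.1]), array([ 0.0208,  0.0043, -0.1002]))
```

View pics/s23.png

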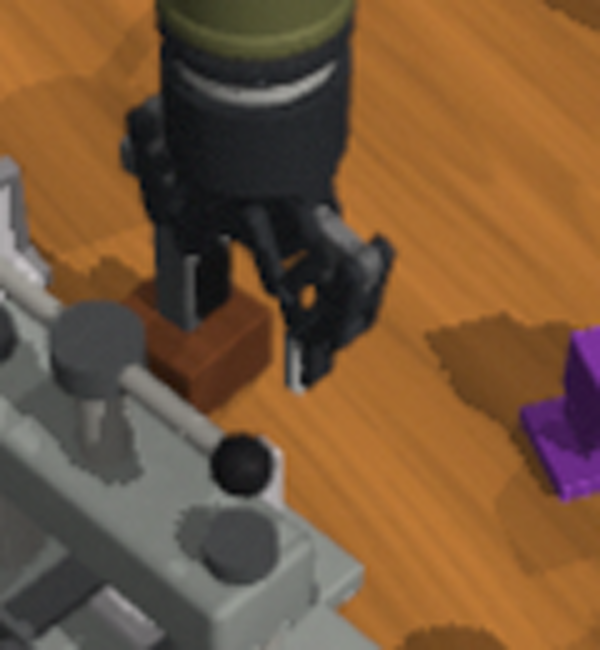

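Emit:
play_rows(commands="1.2 -6.3 0 0.002 0.001 0 0.055;2.4 -12.6 0 0.005 0.002 0 0.055;3.6 -18.9 0 0.009 0.003 0 0.055;4.9 -25.2 0 0.015 0.004 0 0.055;6.1 -31.5 0.1 0.0208 0.0043 0 0.055;6.1 -31.5 0.1 0.0208 0.0043 0 0.055;6.1 -31.5 0.1 0.0208 0.0043 -0.012 0.055;6.1 -31.5 0.1 0.0208 0.0043 -0.03 0.055;6.1 -31.5 0.1 0.0208 0.0043 -0.03 0.055")

```text
time: 30.75
position: [0.5692, -0.0521, 0.0924]
tool_rot: [-0.028, 0.958, 0.089, 0.27]
wrist_force: [-0.5, 0.6, -1.0]
gripper_width: 0.055
```

```bash
python3 - <<'E'
from kin import *
s=robot.get_state();print(s["time"],cur()[0],s["qpos"].round(3),s["wrist_force"],s["gripper_width"])
i=optics.get_image("top");crop(i,265,160,80,80,8,"pics/t24.png")
R=pose(PR,0,0,32)[1]
print(rel(np.array([.5719,-.054,.0265]),R))
E
```

```text
30.75 [ 0.56920345 -0.05213135  0.09237904] [ 1.085 -0.117 -0.854  2.239 -0.603  0.542 -0.721] [-0.51582013  0.56311672 -0.97544605] 0.05499906182067441
(array([-0.2, -0.5, -0.2]), array([ 0.0018, -0.0016, -0.0672]))
```

View pics/t24.png

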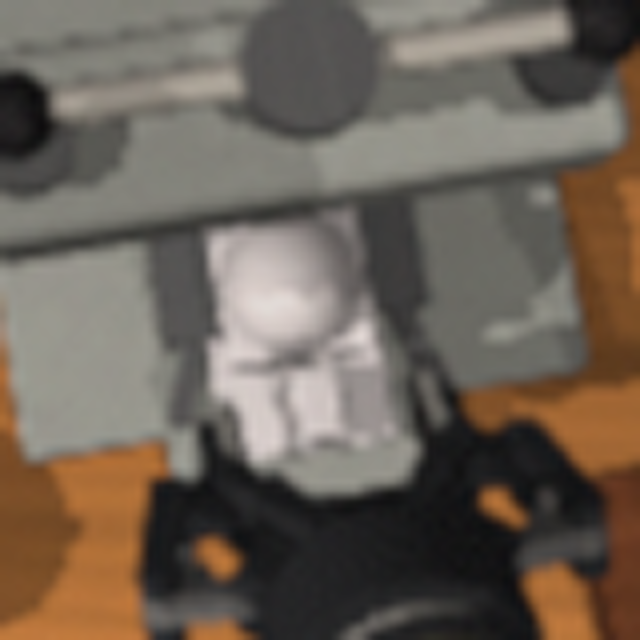

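```bash
python3 - <<'E'
from kin import *
def px(a,b): return np.array((265+(a+.5)/8-.5,160+(b+.5)/8-.5))
def tp(w):
    d=w[:2]-PR[:2];c,s=np.cos(PR[2]),np.sin(PR[2]);return (np.array([c*d[0]+s*d[1],-s*d[0]+c*d[1]])*1000).round(1)
for n,a,z in(("fin near R",(335,438),.09),("fin nearL",(300,447),.09),("fin far L",(290,375),.09),("fin farR",(333,368),.09),("foot nearL",(260,460),.032),("footnearR",(388,438),.032)): print(n,tp(back("top",px(*a),z)))
print(tp(cur()[0]))
E
```

```text
fin near R [-87.5  -2.6]
fin nearL [-88.5   9.1]
fin far L [-64.9   8.4]
fin farR [-64.9  -5.8]
foot nearL [-88.5  19.2]
footnearR [-88.1 -25.5]
[-57.3   3. ]
```

Emit:
play_rows(commands="-0.2 -0.5 -0.2 0.0002 -0.001 -0.015 0.055;-0.2 -0.5 -0.2 0.0002 -0.001 -0.03 0.055;-0.2 -0.5 -0.2 0.0002 -0.001 -0.045 0.055;-0.2 -0.5 -0.2 0.0002 -0.001 -0.058 0.055;-0.2 -0.5 -0.2 0.0002 -0.001 -0.0655 0.055;-0.2 -0.5 -0.2 0.0002 -0.001 -0.0655 0.055")

```text
time: 31.4
position: [0.5708, -0.0542, 0.0289]
tool_rot: [-0.025, 0.957, 0.087, 0.276]
wrist_force: [1.0, -0.9, -0.1]
gripper_width: 0.0549
```

```bash
python3 - <<'E'
from kin import *
s=robot.get_state();print(s["time"],cur()[0],s["wrist_force"],s["gripper_width"])
i=optics.get_image("top");crop(i,265,160,80,80,8,"pics/t25.png")
E
```

```text
31.4 [ 0.57081421 -0.05419439  0.02888781] [ 0.97288453 -0.86422809 -0.13753863] 0.05485649674630151
```

View pics/t25.png

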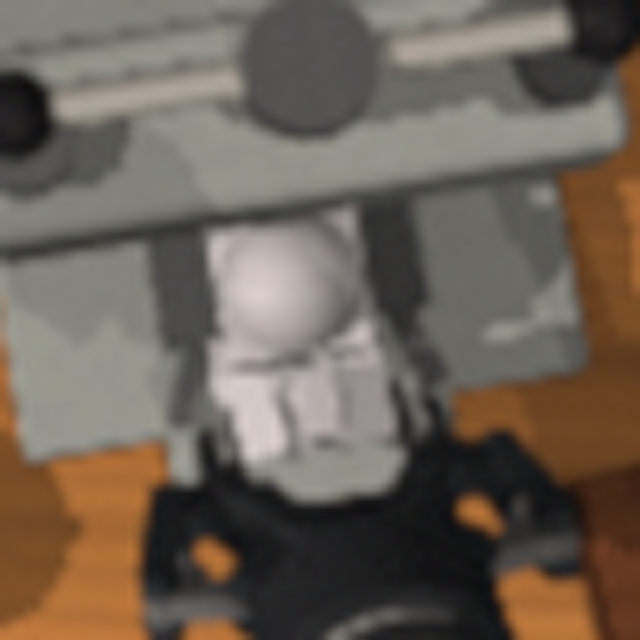

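Emit:
play_rows(commands="0 0 0 0 0 -0.001 0.04;0 0 0 0 0 -0.002 0.03;0 0 0 0 0 -0.002 0.02;0 0 0 0 0 -0.002 0.01;0 0 0 0 0 -0.002 0.002;0 0 0 0 0 -0.002 0.002")

```text
time: 32.05
position: [0.5709, -0.055, 0.0277]
tool_rot: [-0.024, 0.957, 0.087, 0.277]
wrist_force: [-3.9, -0.2, 5.6]
gripper_width: 0.0147
```

Emit:
play_rows(commands="0 0 0 0.0049 0.0009 0 0.002;0 0 0 0.0098 0.0018 0 0.002;0 0 0 0.0147 0.0027 0 0.002;0 0 0 0.0197 0.0036 0 0.002;0 0 0 0.0246 0.0046 0 0.002;0 0 0 0.0295 0.0055 0 0.002;0 0 0 0.0315 0.0058 0 0.002;0 0 0 0.0315 0.0058 0 0.002")

```text
time: 32.85
position: [0.6024, -0.05, 0.0277]
tool_rot: [-0.023, 0.957, 0.087, 0.277]
wrist_force: [-3.4, -1.5, 4.9]
gripper_width: 0.0149
```

Emit:
play_rows(commands="0 0 0 0.002 0.0004 0 0.002;0 0 0 0.0039 0.0007 0 0.002;0 0 0 0.0049 0.0009 0 0.002;0 0 0 0.0059 0.0011 0 0.002;0 0 0 0.0059 0.0011 0 0.002")

```text
time: 33.35
position: [0.6079, -0.0491, 0.0277]
tool_rot: [-0.023, 0.957, 0.087, 0.276]
wrist_force: [-8.4, -3.2, 9.9]
gripper_width: 0.0148
```

Emit:
play_rows(commands="0 0 0 0.001 0.0002 0 0.002;0 0 0 0.002 0.0004 0 0.002;0 0 0 0.002 0.0004 0 0.002")

```text
time: 33.65
position: [0.608, -0.0491, 0.0275]
tool_rot: [-0.023, 0.957, 0.087, 0.274]
wrist_force: [-33.9, -3.4, 35.4]
gripper_width: 0.0146
```

Emit:
play_rows(commands="0 0 0 -0.001 -0.0002 0 0.002;0 0 0 -0.0017 -0.0003 0 0.002;0 0 0 -0.0017 -0.0003 0 0.01;0 0 0 -0.0017 -0.0003 0 0.02;0 0 0 -0.0017 -0.0003 0 0.04;0 0 0 -0.0017 -0.0003 0 0.055;0 0 0 -0.0017 -0.0003 0 0.055")

```text
time: 34.35
position: [0.6084, -0.0476, 0.0272]
tool_rot: [-0.024, 0.957, 0.088, 0.276]
wrist_force: [0.2, 0.4, 0.2]
gripper_width: 0.0548
```

```bash
python3 - <<'E'
from kin import *
s=robot.get_state();print(s["time"],cur()[0],s["wrist_force"],s["gripper_width"])
i=optics.get_image("top");crop(i,265,150,80,80,8,"pics/t26.png")
E
```

```text
34.35 [ 0.60842495 -0.04763051  0.02717491] [0.19379005 0.43675432 0.24305179] 0.05483562638661016
```

View pics/t26.png

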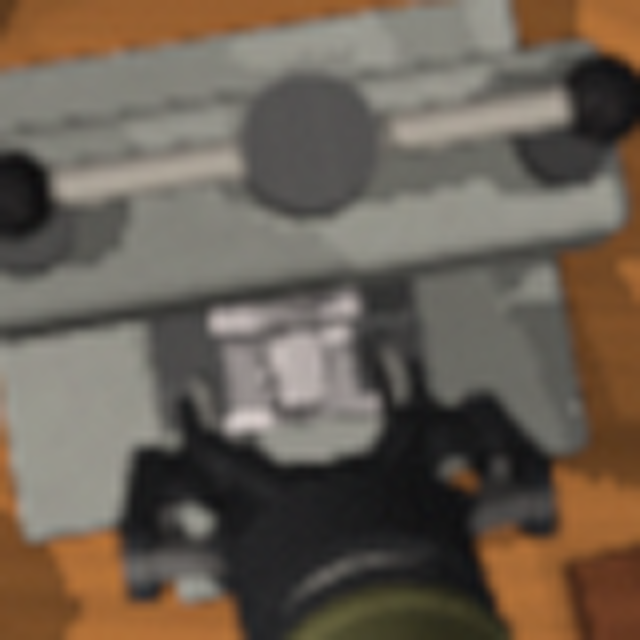

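Emit:
play_rows(commands="0 0 0 -0.005 -0.001 0.009 0.055;0 0 0 -0.012 -0.002 0.02 0.055;0 0 0 -0.02 -0.004 0.035 0.055;0 0 0 -0.03 -0.006 0.052 0.055;0 0 0 -0.042 -0.008 0.07 0.055;0 0 0 -0.05 -0.009 0.085 0.055;-2 10 0 -0.052 -0.009 0.12 0.055;-4 20 0 -0.052 -0.009 0.15 0.055;-6 30 0 -0.052 -0.009 0.18 0.055;-6 31 0 -0.052 -0.009 0.2 0.055;-6 31 0 -0.052 -0.009 0.2 0.055")

```text
time: 35.5
position: [0.5603, -0.0582, 0.2284]
tool_rot: [0.0, 0.996, 0.091, 0.007]
wrist_force: [-0.9, -0.0, -0.4]
gripper_width: 0.055
```

Emit:
play_rows(commands="0 0 0 -0.03 -0.01 0.03 0.055;0 0 0 -0.06 -0.03 0.05 0.055;0 0 0 -0.08 -0.06 0.06 0.055;0 0 0 -0.09 -0.09 0.06 0.055;0 0 0 -0.09 -0.13 0.06 0.055;0 0 0 -0.09 -0.17 0.06 0.055;0 0 0 -0.09 -0.21 0.06 0.055;0 0 0 -0.09 -0.25 0.06 0.055;0 0 0 -0.09 -0.29 0.06 0.055;0 0 0 -0.09 -0.29 0.06 0.055;0 0 0 -0.09 -0.29 0.06 0.055")

```text
time: 36.6
position: [0.4661, -0.3475, 0.2863]
tool_rot: [0.002, 0.996, 0.091, 0.006]
wrist_force: [-0.3, 0.9, -0.5]
gripper_width: 0.0552
```

```bash
python3 - <<'E'
from kin import *
s=robot.get_state();print(s["time"],cur()[0],s["qpos"].round(3),s["wrist_force"],s["qd"].round(2))
i=optics.get_image("top");cv2.imwrite("pics/t27f.png",i);crop(i,265,150,80,80,8,"pics/t27.png")
i=optics.get_image("scene");cv2.imwrite("pics/s27.png",i)
E
```

```text
36.6 [ 0.46613659 -0.34750567  0.28631302] [ 1.418  0.252 -0.984  1.466  0.206  1.523 -0.946] [-0.29486596  0.91100801 -0.47636863] [-0.02 -0.04 -0.04  0.02 -0.02  0.    0.  ]
```

View pics/t27.png

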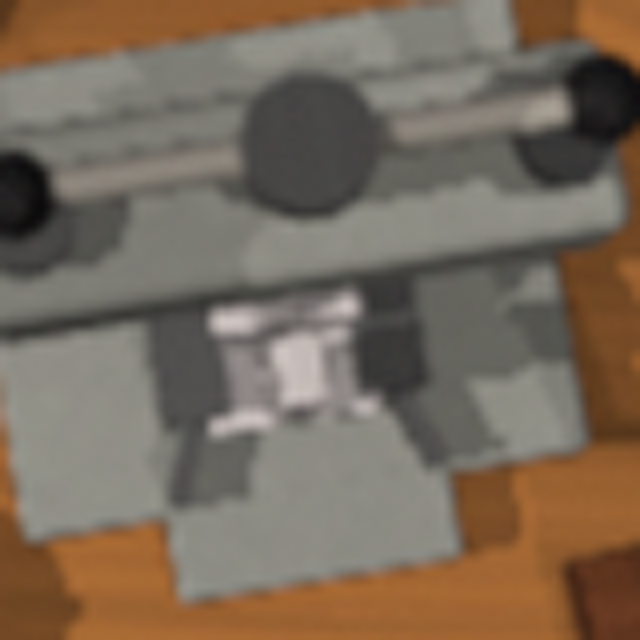

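View pics/s27.png

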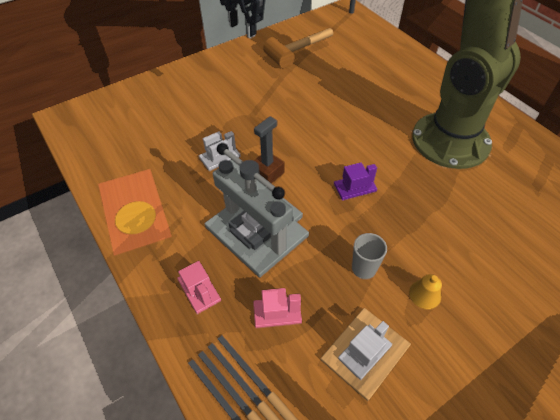

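```bash
python3 - <<'E'
import cv2,numpy as np
a=cv2.imread("pics/top0.png");b=cv2.imread("pics/t27f.png")
f=lambda i:cv2.resize(i[180:210,285:320],None,fx=11,fy=11,interpolation=2)
cv2.imwrite("pics/cmp.png",np.hstack([f(a),f(b)]))
for (y0,y1,x0,x1) in((197,208,290,300),(185,210,287,318)):
    print(cv2.phaseCorrelate(np.float32(cv2.cvtColor(a,6)[y0:y1,x0:x1]),np.float32(cv2.cvtColor(b,6)[y0:y1,x0:x1])))
s=cv2.imread("pics/scene0.png");t=cv2.imread("pics/s27.png")
for n,(x,y,w,h) in dict(tin=(340,225,60,65),bell=(400,265,55,50),stake=(250,115,40,70),chan=(198,128,40,45)).items():
    print(n,cv2.phaseCorrelate(np.float32(cv2.cvtColor(s,6)[y:y+h,x:x+w]),np.float32(cv2.cvtColor(t,6)[y:y+h,x:x+w])))
E
```

```text
((-0.05040823845081022, -0.5553575488725615), 1.107554556429386)
((-0.26783259565855033, 0.6825443313415356), 0.8508575809001923)
tin ((0.05885486639004611, 0.09467622902538864), 0.9659677699760154)
bell ((-0.04872352395310031, -0.05683811293769736), 1.0079592539469402)
stake ((0.07065284221818402, 0.06165893328482497), 0.7207890530427297)
chan ((0.0210401903470796, 0.4422735009681382), 0.9903078476587931)
```

View pics/cmp.png

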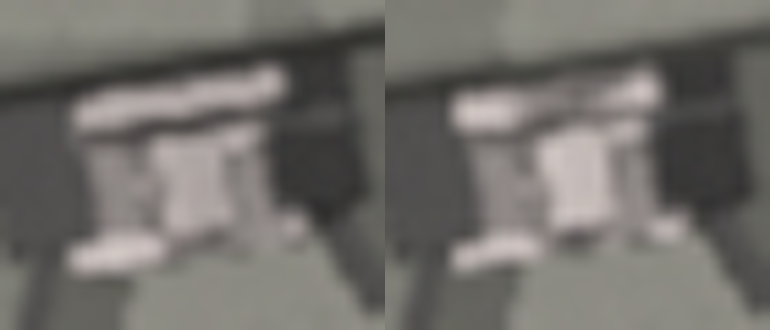

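```bash
python3 -c "
from station import robot
print(robot.finish_job())"
```

```text
the job is handed in; nothing more can be done
None
```

The die change is done and I handed the job in at about 37 s of the 72 s allowed. `finish_job()` reports no verdict, so everything below rests on my own checks.

**What I did**
- **Flat die out:** I drew it most of the way out with the gripper leaning back 32°, then took a fresh grip straight down. I pulled it clear, lifted it over the tin and set it upright on the board.
- **Dome die in:** I picked it up straight down and slid it into the guide to about 39 mm short of home. I then took a fresh grip leaning back and pushed until it met the stop at about 34 N. I eased off, let go and moved the arm clear.

**Last checks**
- **Flat die:** it measured about 4 mm (x) and 0 mm (y) from the board's centre, upright and let go.
- **Dome die:** the near end of its foot lies within about 1.5 mm of where the flat die's foot was when home, with the fin towards the mouth. The push ended at almost the same reading as the flat die's grip at home (x 0.608 against 0.609 m).
- **Bystanders:** the bell, tin and stake show no visible shift (under 0.1 px). The channel die shows 0.4 px, about 1 mm, which is within matching noise.

**What disagreed or went wrong**
- **Fingertip position:** both cameras put the real fingertips about 30 mm behind the reported TCP. Because of this my first close missed the fin and only touched its top lightly (about 8 N). I corrected for the offset in every later grasp.
- **Joint 2 limit:** early in the approach joint 2 read about -0.301 rad, against a range limit of -0.3. No fault was reported, but I can't rule out that it counts against the run.

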